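# Roll-check guide shafts on the surface plate and reject the bent one

## Task

One of the three guide shafts from the analyser's sampler is bent. Roll each of the three under a light touch across the granite plate, to rest at least 25 mm from where it lay, and feel which one rocks as it turns, without lifting any off the plate before it has been rolled; then pick the bent one up, lay it gently in the red reject tray and leave the two straight ones lying on the plate. Do not press a shaft hard against the plate, and leave the V-block and the oil jar standing where they are.

Things in the scene. Friction and masses are not known exactly. Their poses are not given: they have to be found in the camera images.
- shaft_a: Guide shaft, 160 mm long, 12 mm in diameter, bright steel with a dark ring near each end, about 140 g; origin midway between its ends, on the axis, x along the shaft and away from the robot. It starts lying on the plate, axis 6 mm above the top. One of shaft_a, shaft_b and shaft_c has a bow of about 2 mm in its length, the other two are straight; which one is not told. The bow lies flat at the start, so all look level.
- shaft_b: As shaft_a in size, weight, look and frame. Rubbed from above with a light touch a shaft rolls at half the hand's speed; it stays where it is left. Its whole turn is 38 mm of travel. A straight one stays 12 mm high all the way; the middle of the bent one rises by up to 2 mm once in each turn, a quarter or three quarters of a turn from the start.
- shaft_c: As shaft_a in size, weight, look and frame. Under a fingertip held at one height the rise of the bent shaft shows as a growing upward force: contact is stiff (it gives about 1 mm at 15 to 20 N), so stop or yield when the force grows. A touch of 3 to 5 N at the middle is enough to roll a shaft; pressed on the plate with more than 30 N it counts as damaged.
- plate: Fixed black granite surface plate, 300 mm (its x, away from the robot within 9 degrees) by 420 mm (its y) by 50 mm high, flat and level; origin at the centre of its underside, so its top is 50 mm above the bench. The shafts lie within 6 degrees of its x, about 120 mm apart along its y; on the +y side of each one at least 80 mm of bare plate is free to roll on.
- reject: Fixed red open tray, 240 mm (its x) by 150 mm (its y) by 40 mm high, walls and floor 4 mm; origin at the centre of its underside, x nearly along world x. It stands to the left or the right of the plate; the grey tray of bearings stands on the other side.
- vblock: Small light grey metal V-block, 34 x 40 x 28 mm, standing at the plate's +x edge. Leave it.
- oil: Small oil jar, 32 mm wide, 45 mm high, standing at the plate's +x edge. Leave it.
- shaft_a_end (a point): Centre of the end face of shaft_a, 80 mm from its origin (0.04 mm nearer if it is the bent one: too little to measure by sight).
- shaft_b_end (a point): Centre of the end face of shaft_b, 80 mm from its origin (0.04 mm nearer if it is the bent one: too little to measure by sight).
- shaft_c_end (a point): Centre of the end face of shaft_c, 80 mm from its origin (0.04 mm nearer if it is the bent one: too little to measure by sight).
Things that resemble listed ones, but are neither listed nor needed, are in the scene too. What is shaped like the shaft_a but green or orange is not meant.

How it is judged:
On the way:
1. all three shafts have been rolled across the plate and lie on it at least 25 mm from where they started (distance of each of shaft_a, shaft_b, shaft_c from where it was at the start of the episode above 0.024 m and z of shaft_a in the frame of plate between 0.052 and 0.062 m and x of shaft_a in the frame of plate between -0.15 and 0.15 m and y of shaft_a in the frame of plate between -0.21 and 0.21 m and z of shaft_b in the frame of plate between 0.052 and 0.062 m and x of shaft_b in the frame of plate between -0.15 and 0.15 m and y of shaft_b in the frame of plate between -0.21 and 0.21 m and z of shaft_c in the frame of plate between 0.052 and 0.062 m and x of shaft_c in the frame of plate between -0.15 and 0.15 m and y of shaft_c in the frame of plate between -0.21 and 0.21 m), for 0.1 s.
At the end, for the whole second after the job is handed in: The bent shaft (the one whose end is less than 79.98 mm from its midpoint, since it is bowed) lies on the floor of the red tray, wholly inside and level within about 10 degrees; both straight shafts lie on the plate (within its edges, on its surface); all at rest and released (((distance between shaft_a and shaft_a_end below 0.07998 m and (x of shaft_a in the frame of reject between -0.115 and 0.115 m and y of shaft_a in the frame of reject between -0.07 and 0.07 m and z of shaft_a in the frame of reject between 0.004 and 0.025 m and angle between shaft_a's own x axis and vertical between 1.4 and 1.75 rad)) or (not (distance between shaft_a and shaft_a_end below 0.07998 m) and (z of shaft_a in the frame of plate between 0.052 and 0.062 m and x of shaft_a in the frame of plate between -0.15 and 0.15 m and y of shaft_a in the frame of plate between -0.21 and 0.21 m))) and ((distance between shaft_b and shaft_b_end below 0.07998 m and (x of shaft_b in the frame of reject between -0.115 and 0.115 m and y of shaft_b in the frame of reject between -0.07 and 0.07 m and z of shaft_b in the frame of reject between 0.004 and 0.025 m and angle between shaft_b's own x axis and vertical between 1.4 and 1.75 rad)) or (not (distance between shaft_b and shaft_b_end below 0.07998 m) and (z of shaft_b in the frame of plate between 0.052 and 0.062 m and x of shaft_b in the frame of plate between -0.15 and 0.15 m and y of shaft_b in the frame of plate between -0.21 and 0.21 m))) and ((distance between shaft_c and shaft_c_end below 0.07998 m and (x of shaft_c in the frame of reject between -0.115 and 0.115 m and y of shaft_c in the frame of reject between -0.07 and 0.07 m and z of shaft_c in the frame of reject between 0.004 and 0.025 m and angle between shaft_c's own x axis and vertical between 1.4 and 1.75 rad)) or (not (distance between shaft_c and shaft_c_end below 0.07998 m) and (z of shaft_c in the frame of plate between 0.052 and 0.062 m and x of shaft_c in the frame of plate between -0.15 and 0.15 m and y of shaft_c in the frame of plate between -0.21 and 0.21 m))) and linear speed of each of shaft_a, shaft_b, shaft_c below 0.02 m/s); the robot touches nothing.
It fails at once if a shaft is lifted off the plate before it has been rolled 25 mm ((distance of shaft_a from where it was at the start of the episode below 0.024 m and z of shaft_a in the frame of plate above 0.07 m) or (distance of shaft_b from where it was at the start of the episode below 0.024 m and z of shaft_b in the frame of plate above 0.07 m) or (distance of shaft_c from where it was at the start of the episode below 0.024 m and z of shaft_c in the frame of plate above 0.07 m)).
It fails at once if a shaft is pressed against the plate with more than 30 N (contact force between any of shaft_a, shaft_b, shaft_c and plate above 30 N).
It fails at once if a shaft is dropped or thrown into the tray (faster than 0.7 m/s in it, a fall of more than 25 mm) ((linear speed of shaft_a above 0.7 m/s and x of shaft_a in the frame of reject between -0.13 and 0.13 m and y of shaft_a in the frame of reject between -0.08 and 0.08 m and z of shaft_a in the frame of reject below 0.05 m) or (linear speed of shaft_b above 0.7 m/s and x of shaft_b in the frame of reject between -0.13 and 0.13 m and y of shaft_b in the frame of reject between -0.08 and 0.08 m and z of shaft_b in the frame of reject below 0.05 m) or (linear speed of shaft_c above 0.7 m/s and x of shaft_c in the frame of reject between -0.13 and 0.13 m and y of shaft_c in the frame of reject between -0.08 and 0.08 m and z of shaft_c in the frame of reject below 0.05 m)).
It fails at once if the V-block or the oil jar is moved by more than 20 mm (distance of any of vblock, oil from where it was at the start of the episode above 0.02 m).
It also fails if it takes over 70 s, if anything falls off the work surface, if the arm or the gripper's body presses on something with over 40 N, if the wrist force passes 120 N, or if a joint passes its speed limit or range.

## Robot

A 7-joint arm with a two-finger parallel gripper is mounted at the origin on the work surface. World frame = base frame: x ahead of the robot, y to its left, z up, the work surface at z = 0. Lengths are in m, angles in rad, forces in N, time in s.
With the tool pointing down it reaches from about 0.4 to 0.85 m from the base axis. Payload 10.4 kg.
Tool frame: the origin (TCP) lies midway between the tips of the shut fingers; the grasp point (between the pads) lies 19 mm behind it; x points along the fingers, y is the direction in which the jaws open and shut, and the axes are right-handed (so a half turn about x gives the same grasp; the last joint's range is limited). The gripper opens to 87 mm and grips with 3 to 60 N. Pads are 19 mm wide; open, the fingers measure 117 mm over their backs; the gripper's body (75 mm by 190 mm) begins 51 mm behind the grasp point.
Start: joints at [1.085, 0.332, -0.065, 1.46, 0.022, 1.35, -0.088], TCP at [0.279, -0.559, 0.187] pointing down, gripper open.
Joint ranges: [-2.6, 2.6], [-0.5, 2.12], [-1.47, 1.34], [0.16, 2.42], [-1.27, 4.41], [0.06, 2.06], [-2.6, 2.6]. Speed limits (rad/s): [2.22, 2.22, 2.79, 2.79, 3.14, 3.14, 3.14].

## Interface

Orientations are given as a unit quaternion [x, y, z, w].
In Python, from bench import r gives the robot as it stands.
- The arm moves only by the shell command python3 -m jog 'ROWS' [OPENING] [FORCE]. ROWS is JSON, a list of rows, each an object with "slide": the shift along the tool's x, y, z in cm, a list of three; "roll": the turn about the tool's x in degrees. A call has 1 to 5 rows; each row is the pose to reach, as a shift and turn from the pose measured when the call began, along the tool's axes at that moment; what a row does not reach only later rows make up. A row lasts 1/12 s, in which the tool goes at most 41.7 mm and 7.16 degrees, less where a joint would pass 70% of its speed; a pose out of reach is approached as far as the arm can. A call with a gripper value outside its range is refused whole. OPENING is the closure, from 0 (fully open) to 1 (shut), set as the call begins (- or left out, the last holds). The fingers move at their own pace and stop on an object; FORCE is the grip in N (left out, the last holds). Time passes only in rows, so rows that repeat a pose let the fingers close. It gives the time, the measured TCP pose, the force and the opening at its end, in the units of the state.
- r.read_state(): the state, without advancing time (a new reading comes with each control period).
- r.camera(name): name is "side" or "top"; returns the picture (400x640x3 uint8, red, green, blue); there is no depth.
- r.camera_info(name): a dict with "intrinsics" (3x3 intrinsics, pixels), "R" (3x3) and "t" (3): a world point X has camera coordinates R X + t. Camera axes: x right, y down, z forward; pixel columns grow to the right and rows downward; lengths in m; the calibration is good to about 2 mm. A picture is of the moment at which its call begins. camera_info takes no time and is no camera call.
- r.close_job(): hands the job in, once; it reports no verdict.
The state is a dict: "time": time; "joint_positions": joint angles; "joint_vel": joint speeds; "joint_torque": joint torques, N m; "ee_pos": TCP position; "eef_rot": TCP orientation; "ft_force": force on the tool from outside, world axes, zero at the start; "torque": the same for the moment, N m; "width": finger opening in m.
Only numpy, scipy, OpenCV 4.12 (cv2) and the standard library are available. Lean on these libraries where they do the work, as an engineer would, in place of code of your own. Each camera call takes 0.05 s, during which the arm holds its last target.

## Working session

There is one attempt and no reset: what is moved stays moved. The work goes in short steps, Python scripts to look and compute and a shell command to move; the robot and the scene stay as the last step left them, time stands still between calls to the robot, and variables do not carry over. Pictures are saved under pics/ and viewed, and the job is handed in when it is done.

```bash
ls; mkdir -p pics; python3 - <<'E'
from bench import r
import cv2,json
s=r.read_state()
print({k:s[k] for k in ("time","ee_pos","eef_rot","ft_force","width")})
for n in("side","top"):
    i=r.camera_info(n);print(n,i)
    cv2.imwrite(f"pics/{n}0.png",cv2.cvtColor(r.camera(n),cv2.COLOR_RGB2BGR))
E
```

```text
pics
{'time': 0.0, 'ee_pos': array([ 0.2788093 , -0.55887286,  0.18585561]), 'eef_rot': array([-0.68811325, -0.16265381,  0.68840343, -0.16169295]), 'ft_force': array([-0.05598486,  0.08275959,  0.13973461]), 'width': 0.08723862204598466}
side {'intrinsics': array([[427.33739063,   0.        , 319.87011913],
       [  0.        , 427.33739063, 206.09297388],
       [  0.        ,   0.        ,   1.        ]]), 'R': array([[-0.82040319, -0.57174475, -0.00682272],
       [-0.33000593,  0.4832063 , -0.81093018],
       [ 0.46694185, -0.66303817, -0.58510315]]), 't': array([0.31803071, 0.26620119, 1.26401389])}
top {'intrinsics': array([[424.61067089,   0.        , 330.24930722],
       [  0.        , 424.61067089, 196.31315613],
       [  0.        ,   0.        ,   1.        ]]), 'R': array([[ 0.01959335, -0.99975421,  0.01037385],
       [-0.99138736, -0.02077109, -0.12930456],
       [ 0.12948825, -0.00775099, -0.99155066]]), 't': array([-0.13737084,  0.48608425,  1.18983987])}
```

View pics/side0.png

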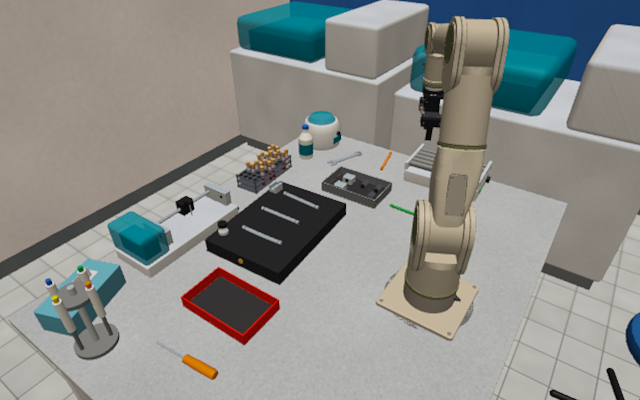

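View pics/top0.png

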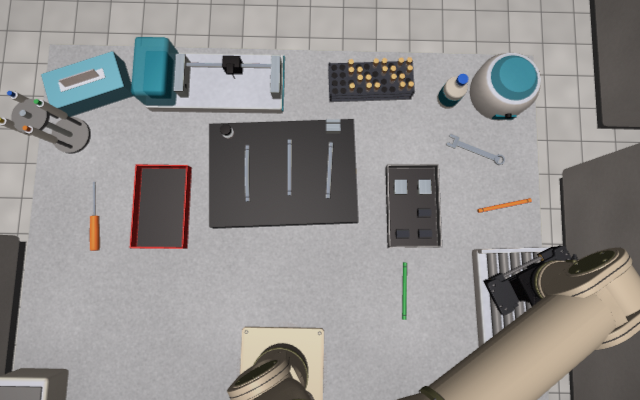

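Top view: three bright shafts on the black plate at about (247,172), (290,167) and (329,170). The red tray is on the left (160,207), the oil jar at (227,131) and the V-block at (333,126). The green rod (405,290) and the orange one (505,205) are decoys. I'll check an enlarged crop, then segment.

```bash
cat > h.py <<'E'
import numpy as np,cv2
from bench import r
from scipy.optimize import least_squares
def cam(n):
    i=r.camera_info(n);return i["intrinsics"],i["R"],i["t"]
def proj(n,X):
    K,R,t=cam(n);p=(K@(R@np.atleast_2d(X).T+t[:,None]));return (p[:2]/p[2]).T
def onz(n,uv,z):
    K,R,t=cam(n);d=R.T@np.linalg.solve(K,[uv[0],uv[1],1]);c=-R.T@t
    return c+d*(z-c[2])/d[2]
def tri(a,b):
    f=lambda X:np.r_[proj("top",X)[0]-a,proj("side",X)[0]-b]
    s=least_squares(f,[.55,0,.05]);return s.x,np.abs(s.fun).max()
def save(name,im,box=None,k=1):
    if box: im=im[box[1]:box[3],box[0]:box[2]]
    cv2.imwrite("pics/"+name,cv2.cvtColor(cv2.resize(im,None,fx=k,fy=k,interpolation=cv2.INTER_CUBIC),cv2.COLOR_RGB2BGR))
E
python3 - <<'E'
from h import *
T=cv2.imread("pics/top0.png");S=cv2.imread("pics/side0.png")
def blobs(im,box):
    g=cv2.cvtColor(im,cv2.COLOR_BGR2GRAY)
    m=np.zeros_like(g);x0,y0,x1,y1=box;m[y0:y1,x0:x1]=(g[y0:y1,x0:x1]>85)*255
    n,l,st,c=cv2.connectedComponentsWithStats(cv2.morphologyEx(m,cv2.MORPH_CLOSE,np.ones((3,3))))
    for i in range(1,n):
        if st[i,4]>30:
            p=np.argwhere(l==i)[:,::-1].astype(float);mn=p.mean(0);d=np.linalg.svd(p-mn,full_matrices=False)[2][0];q=(p-mn)@d
            print(st[i],mn,mn+d*q.min(),mn+d*q.max())
blobs(T,(220,137,345,215));print();blobs(S,(235,185,322,250))
cv2.imwrite("pics/c1.png",cv2.resize(T[110:255,125:365],None,fx=3.3,fy=3.3,interpolation=2))
cv2.imwrite("pics/c2.png",cv2.resize(S[170:345,175:355],None,fx=3.4,fy=3.4,interpolation=2))
E
```

```text
[287 139   5  57 283] [289.01413428 167.        ] [289.01413428 139.        ] [289.01413428 195.        ]
[325 142   8  56 275] [328.72363636 169.77454545] [330.42614773 141.90385951] [327.05287932 197.12540238]
[244 145   6  57 278] [246.18345324 173.0323741 ] [246.05324582 144.99510864] [246.31333049 200.99854487]

[235 185  47  30 577] [250.62218371 195.82495667] [230.95098531 203.19956307] [280.81478188 184.50594483]
[292 185  30  11 166] [311.06024096 188.04216867] [292.08944547 184.51844876] [321.9177825  190.05889672]
[283 191  36  18 135] [300.42962963 199.54814815] [282.68672932 191.7090525 ] [317.88502991 207.26022171]
[261 206  38  18 147] [279.72108844 214.46938776] [261.06815752 206.83350484] [298.01677331 221.95902616]
[242 225  40  19 163] [261.43558282 234.47852761] [241.90565752 226.22318911] [280.73158925 242.63498813]
[313 240   9  10  49] [318.3877551  245.97959184] [322.27734012 240.99717036] [314.88255083 250.46963511]
```

View pics/c1.png

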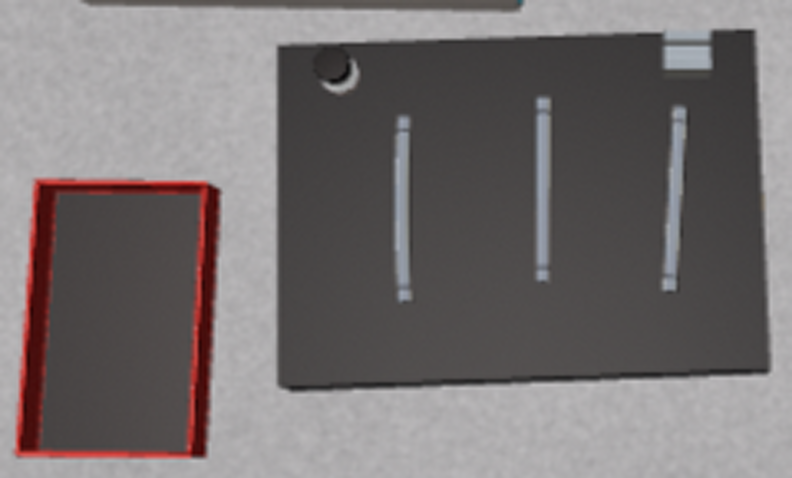

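View pics/c2.png

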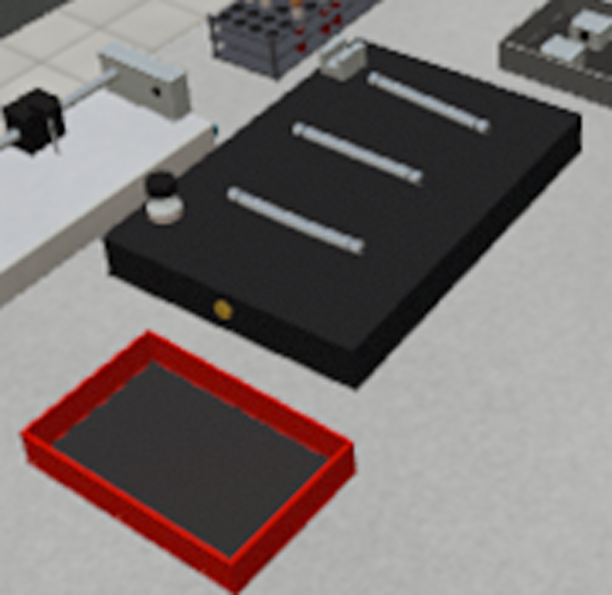

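The crops confirm it: the three bright steel shafts with dark rings on the plate are the ones meant, and the left one looks slightly bowed. The red tray is the one at (160,207). Next I triangulate.

```bash
python3 - <<'E'
from h import *
P={"L":([246.18,173.03],[261.44,234.48],[246.05,145],[246.3,201]),"M":([289.0,167],[279.72,214.47],[289,139],[289,195]),"R":([328.72,169.77],[300.43,199.55],[330.4,142],[327.1,197.1])}
for k,(a,b,e1,e2) in P.items():
    x,e=tri(np.array(a)+.0,np.array(b)); p,q=onz("top",e1,.056),onz("top",e2,.056)
    print(k,x.round(4),"res",round(e,2),"top@56",onz("top",a,.056).round(4),"len",np.linalg.norm(p-q).round(3),"yaw",np.degrees(np.arctan2((p-q)[1],(p-q)[0])).round(1))
# tray rim corners (crop1 px->img) and plate corners
c=lambda u,v:(125+u/3.3,110+v/3.3)
for n,uv in dict(tr_fl=(37,181),tr_fr=(217,187),tr_nr=(206,455),tr_nl=(17,455)).items(): print(n,onz("top",c(*uv),.04).round(3))
for n,uv in dict(fl=(279,46),fr=(754,31),nr=(769,371),nl=(279,385)).items(): print(n,onz("top",c(*uv),.05).round(3))
for n,uv in dict(oil=(330,66),vb=(687,50)).items(): print(n,onz("top",c(*uv),.085).round(3))
s=r.read_state()
from scipy.spatial.transform import Rotation as Q
print(Q.from_quat(s["eef_rot"]).as_matrix().round(3),s["ee_pos"])
E
```

```text
L [0.5462 0.1116 0.0572] res 0.39 top@56 [0.5473 0.1124 0.056 ] len 0.161 yaw 2.8
M [ 0.5666 -0.0088  0.0564] res 0.31 top@56 [ 0.5673 -0.0083  0.056 ] len 0.162 yaw 1.8
R [ 0.5608 -0.1218  0.0574] res 0.33 top@56 [ 0.5617 -0.1215  0.056 ] len 0.16 yaw -2.2
tr_fl [0.567 0.432 0.04 ]
tr_fr [0.565 0.275 0.04 ]
tr_nr [0.333 0.27  0.04 ]
tr_nl [0.33 0.43 0.04]
fl [0.69  0.226 0.05 ]
fr [ 0.713 -0.19   0.05 ]
nr [ 0.414 -0.207  0.05 ]
nl [0.394 0.209 0.05 ]
oil [0.663 0.172 0.085]
vb [ 0.684 -0.131  0.085]
[[-0.001  0.446 -0.895]
 [ 0.001 -0.895 -0.446]
 [-1.    -0.001  0.   ]] [ 0.27885999 -0.5589185   0.18595109]
```

Heights, lengths and spacing agree with the text. While they lie flat, a sub-pixel centreline fit may already hint which shaft is bowed. The feel test still decides.

```bash
python3 - <<'E'
from h import *
g=cv2.imread("pics/top0.png",0).astype(float)
for k,(u0,u1,v0,v1) in dict(L=(240,254,150,196),M=(283,297,144,190),R=(320,337,146,194)).items():
    w=np.clip(g[v0:v1,u0:u1]-70,0,None);v=np.arange(v0,v1);c=(w*np.arange(u0,u1)).sum(1)/w.sum(1)
    t=(v-v.mean())/(v1-v0)*2;p=np.polyfit(t,c,2);print(k,"sagitta px(over window)",p[0].round(3),"rms",np.std(c-np.polyval(p,t)).round(3))
E
python3 -m jog '[{"slide":[0,0,0],"roll":7},{"slide":[0,0,-4],"roll":14},{"slide":[0,0,-8],"roll":20},{"slide":[0,0,-12],"roll":26.5},{"slide":[0,0,-12],"roll":26.5}]' 1 20
```

```text
L sagitta px(over window) 0.445 rms 0.058
M sagitta px(over window) 0.031 rms 0.033
R sagitta px(over window) -0.037 rms 0.109
time: 0.52
ee_pos: [0.3953, -0.4986, 0.1852]
eef_rot: [0.708, 0.002, -0.706, -0.001]
ft_force: [1.6, 1.0, -0.3]
width: 0.0615
```

```bash
python3 -m jog '[{"slide":[0,-3.6,-1.6]},{"slide":[0,-7.2,-3.2]},{"slide":[0,-10.8,-4.8]},{"slide":[0,-14.4,-6.4]},{"slide":[0,-18,-8]}]' >/dev/null; python3 -m jog '[{"slide":[0,-3.6,-1.6]},{"slide":[0,-7.2,-3.2]},{"slide":[0,-10.8,-4.8]},{"slide":[0,-14.4,-6.4]},{"slide":[0,-18,-8]}]' 
```

```text
invalid input at $[0]: expected keys slide, roll
invalid input at $[0]: expected keys slide, roll
```

```bash
python3 -m jog '[{"slide":[0,-3.6,-1.6],"roll":0},{"slide":[0,-7.2,-3.2],"roll":0},{"slide":[0,-10.8,-4.8],"roll":0},{"slide":[0,-14.4,-6.4],"roll":0},{"slide":[0,-18,-8],"roll":0}]' >/dev/null; python3 -m jog '[{"slide":[0,-3.6,-1.6],"roll":0},{"slide":[0,-7.2,-3.2],"roll":0},{"slide":[0,-10.8,-4.8],"roll":0},{"slide":[0,-14.4,-6.4],"roll":0},{"slide":[0,-18,-8],"roll":0}]' 
```

```text
time: 1.35
ee_pos: [0.555, -0.1344, 0.1871]
eef_rot: [0.708, 0.003, -0.706, -0.001]
ft_force: [1.1, -0.2, 0.5]
width: 0.0017
```

```bash
python3 -m jog '[{"slide":[3,-0.1,-0.3],"roll":0},{"slide":[6,-0.2,-0.6],"roll":0},{"slide":[9,-0.2,-0.6],"roll":0},{"slide":[11,-0.2,-0.6],"roll":0},{"slide":[11.2,-0.2,-0.6],"roll":0}]'; python3 -m jog '[{"slide":[0,0,0],"roll":0},{"slide":[0,0,0],"roll":0}]'; python3 - <<'E'
from h import *
save("side1.png",r.camera("side"),(200,140,360,280),5);save("top1.png",r.camera("top"),(200,100,380,235),4)
E
```

```text
time: 1.77
ee_pos: [0.5582, -0.1314, 0.0705]
eef_rot: [-0.705, -0.004, 0.709, 0.001]
ft_force: [-0.7, -0.3, 0.1]
width: 0.0
time: 1.93
ee_pos: [0.5581, -0.1316, 0.0709]
eef_rot: [-0.705, -0.004, 0.709, 0.001]
ft_force: [0.4, -0.2, 0.5]
width: 0.0002
```

View pics/side1.png

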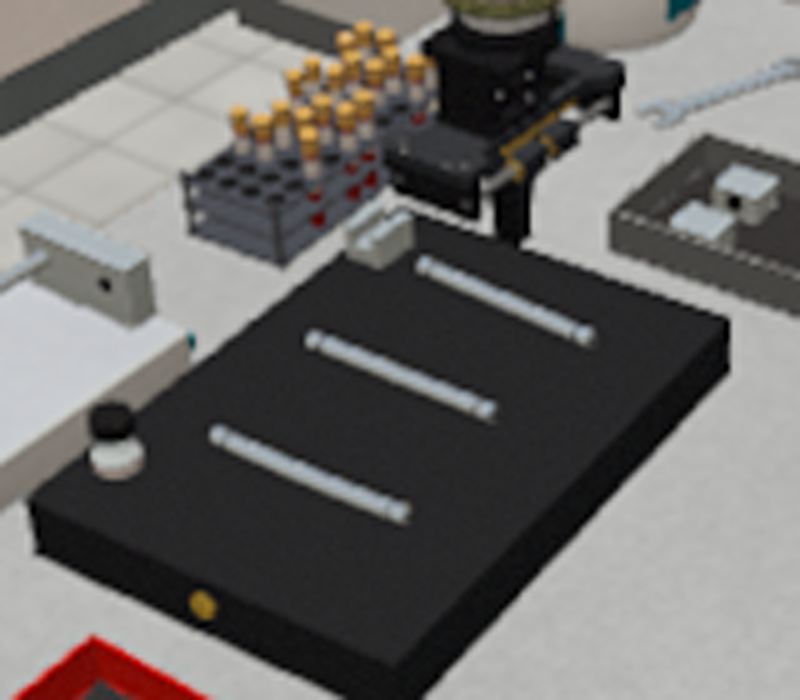

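```bash
python3 - <<'E'
from h import *
for n in("side","top"): print(n,proj(n,[[.558,-.1316,.0709],[.561,-.1215,.062]]))
E
```

```text
side [[302.18261444 195.47252925]
 [299.95679564 198.49483108]]
top [[332.3372399  170.13335785]
 [328.74238384 169.61408364]]
```

View pics/top1.png

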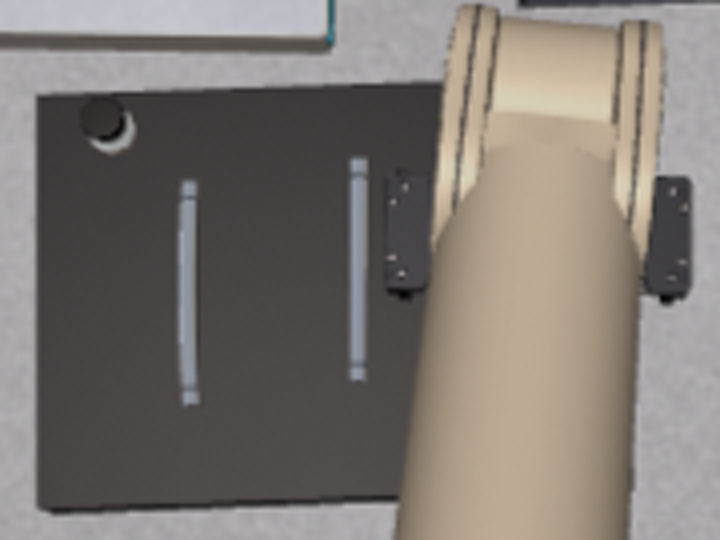

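Side: the closed fingers are at about (302,190), just above the right shaft at (300,199). Top: the left shaft visibly bows. Lowering to a light touch.

```bash
python3 -m jog '[{"slide":[0.3,0,-0.3],"roll":0},{"slide":[0.6,0,-0.3],"roll":0},{"slide":[0.75,0,-0.3],"roll":0},{"slide":[0.75,0,-0.3],"roll":0}]'
```

```text
time: 2.37
ee_pos: [0.5619, -0.1316, 0.0643]
eef_rot: [-0.706, -0.004, 0.708, 0.001]
ft_force: [-0.2, -0.0, 1.6]
width: 0.0002
```

```bash
python3 -m jog '[{"slide":[0.05,0,0],"roll":0},{"slide":[0.05,0,0],"roll":0}]'
```

```text
time: 2.53
ee_pos: [0.5618, -0.1316, 0.0637]
eef_rot: [-0.706, -0.004, 0.708, 0.001]
ft_force: [0.2, 0.9, 0.1]
width: 0.0002
```

```bash
python3 -m jog '[{"slide":[0.05,0,0],"roll":0},{"slide":[0.05,0,0],"roll":0}]'
```

```text
time: 2.7
ee_pos: [0.5617, -0.1316, 0.0632]
eef_rot: [-0.706, -0.004, 0.708, 0.001]
ft_force: [0.5, 0.4, 0.5]
width: 0.0007
```

```bash
python3 -m jog '[{"slide":[0.05,0,0],"roll":0},{"slide":[0.05,0,0],"roll":0}]'
```

```text
time: 2.87
ee_pos: [0.5617, -0.1316, 0.0626]
eef_rot: [-0.706, -0.004, 0.708, 0.001]
ft_force: [-0.1, -0.3, -0.2]
width: 0.0003
```

```bash
python3 -m jog '[{"slide":[0.03,0,0],"roll":0},{"slide":[0.03,0,0],"roll":0}]'
```

```text
time: 3.03
ee_pos: [0.5617, -0.1316, 0.0623]
eef_rot: [-0.706, -0.004, 0.708, 0.001]
ft_force: [1.1, -0.8, 0.1]
width: 0.0006
```

```bash
python3 -m jog '[{"slide":[0.03,0,0],"roll":0},{"slide":[0.03,0,0],"roll":0}]'
```

```text
time: 3.2
ee_pos: [0.5616, -0.1316, 0.0619]
eef_rot: [-0.706, -0.004, 0.708, 0.001]
ft_force: [-0.0, -0.3, -0.2]
width: 0.0002
```

```bash
python3 -m jog '[{"slide":[0.03,0,0],"roll":0},{"slide":[0.03,0,0],"roll":0}]'
```

```text
time: 3.37
ee_pos: [0.5616, -0.1315, 0.0615]
eef_rot: [-0.706, -0.004, 0.708, 0.001]
ft_force: [-0.2, 1.0, 0.3]
width: 0.0008
```

```bash
python3 -m jog '[{"slide":[0.03,0,0],"roll":0},{"slide":[0.03,0,0],"roll":0}]'
```

```text
time: 3.53
ee_pos: [0.5616, -0.1316, 0.0612]
eef_rot: [-0.706, -0.004, 0.708, 0.001]
ft_force: [0.1, -0.8, -1.4]
width: 0.0006
```

```bash
python3 -m jog '[{"slide":[0.03,0,0],"roll":0},{"slide":[0.03,0,0],"roll":0}]'
```

```text
time: 3.7
ee_pos: [0.5615, -0.1316, 0.0608]
eef_rot: [-0.706, -0.004, 0.708, 0.001]
ft_force: [-0.2, -0.1, -0.5]
width: 0.0002
```

No contact at 61 mm: the tip probably lies beside the shaft's crown. I'll lift, shift 8 mm onto the axis and come down again.

```bash
python3 -m jog '[{"slide":[-0.4,0,0],"roll":0},{"slide":[-0.4,-0.4,0],"roll":0},{"slide":[-0.4,-0.9,0],"roll":0},{"slide":[-0.25,-0.9,0],"roll":0},{"slide":[-0.25,-0.9,0],"roll":0}]'
```

```text
time: 4.12
ee_pos: [0.5614, -0.1218, 0.0631]
eef_rot: [-0.706, -0.004, 0.709, 0.001]
ft_force: [-0.0, 0.2, -0.4]
width: 0.0005
```

```bash
python3 -m jog '[{"slide":[0.05,0,0],"roll":0},{"slide":[0.05,0,0],"roll":0}]'
```

```text
time: 4.28
ee_pos: [0.5613, -0.1218, 0.0624]
eef_rot: [-0.706, -0.004, 0.709, 0.001]
ft_force: [0.2, 0.2, 0.3]
width: 0.0006
```

```bash
python3 -m jog '[{"slide":[0.05,0,0],"roll":0},{"slide":[0.05,0,0],"roll":0}]'
```

```text
time: 4.45
ee_pos: [0.5611, -0.122, 0.0617]
eef_rot: [-0.705, -0.004, 0.709, 0.001]
ft_force: [-0.2, 0.2, 0.0]
width: 0.0006
```

```bash
python3 -m jog '[{"slide":[0.03,0,0],"roll":0},{"slide":[0.03,0,0],"roll":0}]'
```

```text
time: 4.62
ee_pos: [0.561, -0.122, 0.0613]
eef_rot: [-0.705, -0.004, 0.709, 0.001]
ft_force: [-0.7, -0.2, 0.1]
width: 0.0005
```

```bash
python3 -m jog '[{"slide":[0.03,0,0],"roll":0},{"slide":[0.03,0,0],"roll":0}]'
```

```text
time: 4.78
ee_pos: [0.561, -0.1221, 0.0609]
eef_rot: [-0.705, -0.004, 0.709, 0.001]
ft_force: [0.1, 0.7, 0.6]
width: 0.0002
```

```bash
python3 - <<'E'
from h import *
save("side2.png",r.camera("side"),(250,150,350,220),8)
E
```

```text
(no output)
```

View pics/side2.png

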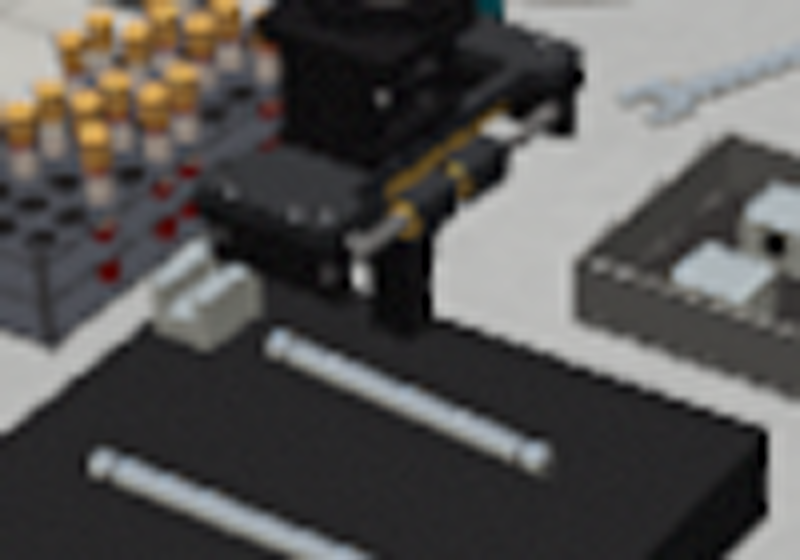

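```bash
python3 - <<'E'
from h import *
im=cv2.imread("pics/side2.png")
im=np.clip((im.astype(float)-15)*4,0,255).astype(np.uint8)
cv2.imwrite("pics/side2e.png",im)
E
```

```text
(no output)
```

View pics/side2e.png

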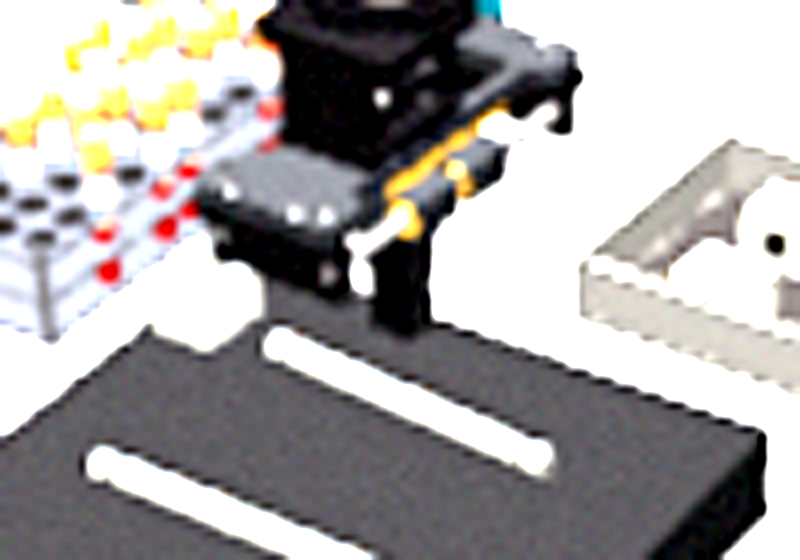

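```bash
python3 - <<'E'
from h import *
print(proj("side",[.2788,-.5589,.186]),proj("top",[.2788,-.5589,.186]))
for z in(.061,.07,.08): print(z,proj("side",[.561,-.122,z]))
for y in(-.132,-.142): print(y,proj("side",[.561,y,.061]))
im=cv2.imread("pics/side0.png")[80:180,380:480];cv2.imwrite("pics/s0.png",cv2.resize(im,None,fx=6,fy=6,interpolation=2))
E
```

```text
[[425.05193    142.42837408]] [[504.33463901 276.39369047]]
0.061 [[300.04802241 198.65411348]]
0.07 [[299.96460583 196.6373588 ]]
0.08 [[299.87126027 194.38055201]]
-0.132 [[301.67985813 197.37663771]]
-0.142 [[303.29803632 196.10985369]]
```

View pics/s0.png

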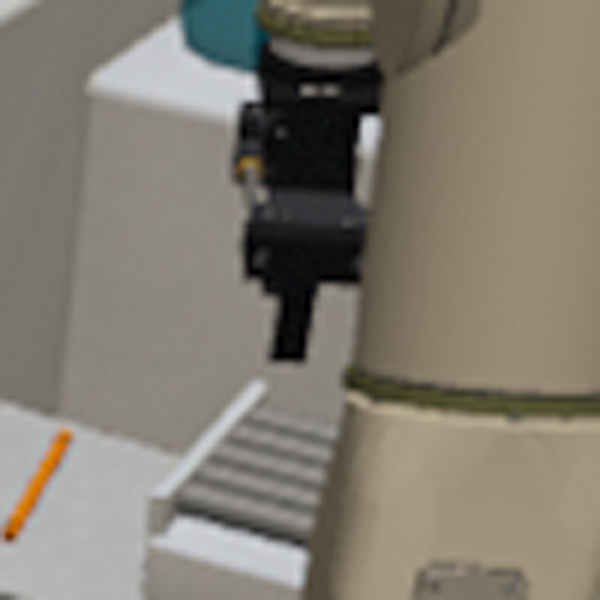

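```bash
python3 - <<'E'
from h import *
c=np.array([.2788,-.5589,.186]);d=np.array([.446,-.895,0])*.05
for s in(1,-1):
  for z in (0,.015): print(s,z,proj("side",c+s*d+[0,0,z]))
E
python3 - <<'E'
from h import *
im=cv2.imread("pics/top0.png")[230:330,470:570]
cv2.imwrite("pics/t0.png",cv2.resize(np.clip(im.astype(float)*2.5,0,255).astype(np.uint8),None,fx=6,fy=6,interpolation=2))
E
```

```text
1 0 [[424.40303442 136.63043792]]
1 0.015 [[424.9208625  133.18829112]]
-1 0 [[425.73301925 148.5139634 ]]
-1 0.015 [[426.28394193 144.96500668]]
```

View pics/t0.png

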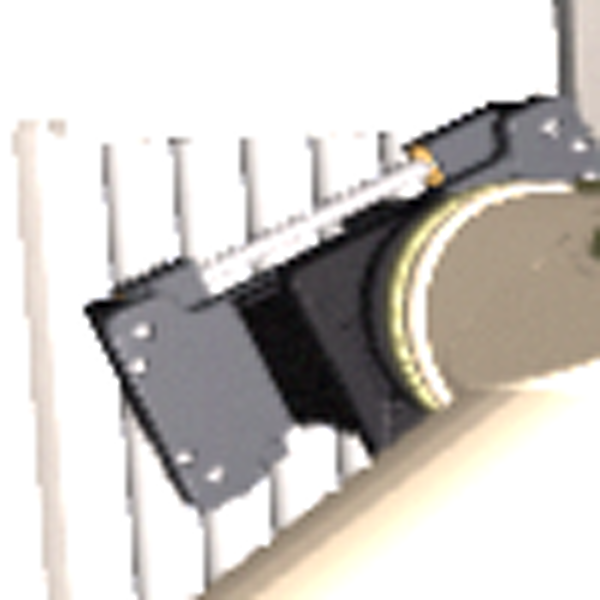

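```bash
python3 - <<'E'
from h import *
c=np.array([.2788,-.5589,0]);e=np.array([-.446,.895,0]);n=np.array([.895,.446,0])
for z in (.256,.28,.31,.34):
    print(z,proj("top",[c+e*.095+n*.0375+[0,0,z],c+e*.095-n*.0375+[0,0,z]]).round(1).tolist(), proj("side",[c+e*.095+n*.0375+[0,0,z],c+e*.095-n*.0375+[0,0,z]]).round(1).tolist())
E
```

```text
0.256 [[473.0, 281.2], [488.4, 311.5]] [[418.5, 136.5], [439.7, 137.7]]
0.28 [[476.7, 281.9], [492.5, 313.0]] [[419.3, 130.4], [440.8, 131.6]]
0.31 [[481.6, 282.9], [497.9, 315.0]] [[420.4, 122.7], [442.2, 123.8]]
0.34 [[486.8, 284.0], [503.7, 317.1]] [[421.6, 114.7], [443.5, 115.9]]
```

```bash
python3 - <<'E'
from h import *
for z in(.061,.07,.08,.09,.1,.11): print(z,proj("side",[[.5515,-.107,z],[.5515,-.115,z],[.5705,-.107,z],[.5515,-.137,z]]).round(1).tolist())
E
```

```text
0.061 [[299.7, 201.4], [301.0, 200.4], [295.5, 199.8], [304.6, 197.6]]
0.07 [[299.6, 199.4], [300.9, 198.4], [295.4, 197.7], [304.5, 195.6]]
0.08 [[299.5, 197.1], [300.8, 196.1], [295.3, 195.5], [304.4, 193.3]]
0.09 [[299.4, 194.9], [300.7, 193.8], [295.2, 193.2], [304.3, 191.0]]
0.1 [[299.3, 192.6], [300.6, 191.5], [295.1, 190.9], [304.3, 188.7]]
0.11 [[299.2, 190.2], [300.5, 189.2], [295.0, 188.6], [304.2, 186.4]]
```

The picture shows the real fingertips at z≈0.10, while the reported TCP is at 0.061. So the visible tips stand about 38 mm higher than reported, and start pictures in both views agree with that. I'll come down by feel and sight, halfway first, and then re-measure.

```bash
python3 -m jog '[{"slide":[0.5,0,0],"roll":0},{"slide":[1.0,0,0],"roll":0},{"slide":[1.5,0,0],"roll":0},{"slide":[2.0,0,0],"roll":0},{"slide":[2.0,0,0],"roll":0}]'
python3 - <<'E'
from h import *
im=r.camera("side");im=np.clip((im.astype(float)-15)*3,0,255).astype(np.uint8)
save("side3.png",im,(250,150,350,220),8)
E
```

```text
time: 5.25
ee_pos: [0.56, -0.1218, 0.0395]
eef_rot: [-0.705, -0.004, 0.71, 0.001]
ft_force: [-0.5, 0.6, -0.2]
width: 0.0007
```

View pics/side3.png

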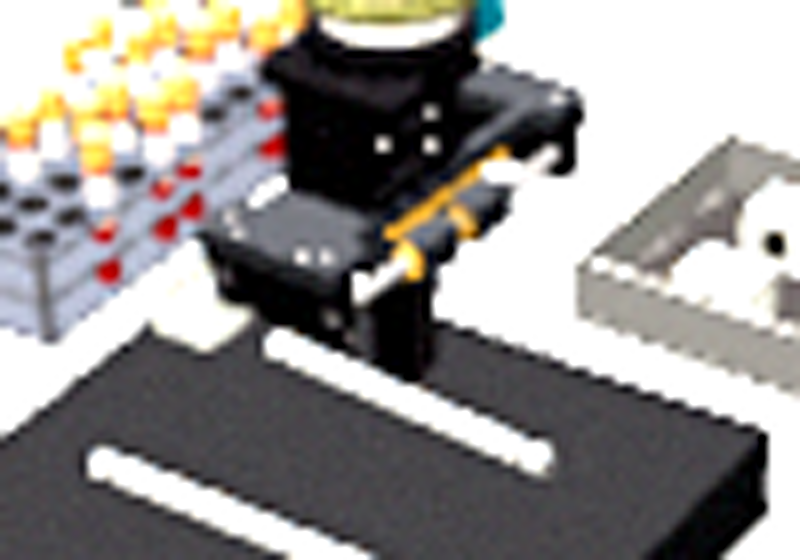

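Side: tips are now at about (301,197), right at the shaft's upper edge. That puts contact near a reported z of 0.024, with x/y unaffected. I'll shift back 9 mm in −y and go on down.

```bash
python3 -m jog '[{"slide":[0.3,0.5,-0.1],"roll":0},{"slide":[0.6,0.9,-0.1],"roll":0},{"slide":[1.0,0.9,-0.1],"roll":0},{"slide":[1.0,0.9,-0.1],"roll":0}]'
```

```text
time: 5.63
ee_pos: [0.5607, -0.1312, 0.0291]
eef_rot: [-0.704, -0.004, 0.71, 0.001]
ft_force: [-0.1, 0.7, -0.0]
width: 0.0006
```

```bash
python3 -m jog '[{"slide":[0.1,0,0],"roll":0},{"slide":[0.1,0,0],"roll":0}]'
```

```text
time: 5.8
ee_pos: [0.5605, -0.1312, 0.0277]
eef_rot: [-0.704, -0.004, 0.71, 0.001]
ft_force: [-0.4, 0.2, 0.1]
width: 0.0003
```

```bash
python3 -m jog '[{"slide":[0.1,0,0],"roll":0},{"slide":[0.1,0,0],"roll":0}]'
```

```text
time: 5.97
ee_pos: [0.5605, -0.131, 0.0267]
eef_rot: [-0.704, -0.004, 0.71, 0.001]
ft_force: [0.1, 0.1, -0.3]
width: 0.0007
```

```bash
python3 -m jog '[{"slide":[0.05,0,0],"roll":0},{"slide":[0.05,0,0],"roll":0}]'
```

```text
time: 6.13
ee_pos: [0.5605, -0.1309, 0.0262]
eef_rot: [-0.704, -0.004, 0.71, 0.001]
ft_force: [-0.3, -0.1, 0.6]
width: 0.0007
```

```bash
python3 -m jog '[{"slide":[0.05,0,0],"roll":0},{"slide":[0.05,0,0],"roll":0}]'
```

```text
time: 6.3
ee_pos: [0.5606, -0.131, 0.0259]
eef_rot: [-0.704, -0.004, 0.71, 0.001]
ft_force: [-1.3, -0.6, 1.3]
width: 0.0005
```

```bash
python3 -m jog '[{"slide":[0.05,0,0],"roll":0},{"slide":[0.05,0,0],"roll":0}]'
```

```text
time: 6.47
ee_pos: [0.5607, -0.1312, 0.0258]
eef_rot: [-0.704, -0.004, 0.71, 0.001]
ft_force: [-2.2, -0.5, 4.0]
width: 0.0005
```

```bash
python3 -m jog '[{"slide":[0.04,0,0],"roll":0},{"slide":[0.04,0,0],"roll":0}]'
```

```text
time: 6.63
ee_pos: [0.5607, -0.1314, 0.0257]
eef_rot: [-0.704, -0.004, 0.71, 0.001]
ft_force: [-2.4, -0.5, 5.6]
width: 0.0009
```

```bash
python3 -m jog '[{"slide":[0.03,0,0],"roll":0},{"slide":[0.03,0,0],"roll":0}]'
```

```text
time: 6.8
ee_pos: [0.5607, -0.1317, 0.0256]
eef_rot: [-0.704, -0.004, 0.71, 0.001]
ft_force: [-2.6, -0.2, 5.4]
width: 0.0006
```

Contact at a reported z of 0.0258, so tips are at reported + 36 mm, and the touch is about 5 N. Rolling the right shaft toward +y in small steps.

```bash
python3 -m jog '[{"slide":[0.03,-0.15,0],"roll":0},{"slide":[0.03,-0.3,0],"roll":0},{"slide":[0.03,-0.45,0],"roll":0}]'
```

```text
time: 7.05
ee_pos: [0.5609, -0.1277, 0.0259]
eef_rot: [-0.705, -0.003, 0.71, 0.001]
ft_force: [-1.8, -1.6, 6.2]
width: 0.0005
```

```bash
python3 -m jog '[{"slide":[0.03,-0.15,0],"roll":0},{"slide":[0.03,-0.3,0],"roll":0},{"slide":[0.03,-0.45,0],"roll":0}]'
```

```text
time: 7.3
ee_pos: [0.5612, -0.1234, 0.0261]
eef_rot: [-0.705, -0.003, 0.709, 0.001]
ft_force: [-1.9, -1.4, 7.5]
width: 0.0006
```

```bash
python3 -m jog '[{"slide":[0.03,-0.15,0],"roll":0},{"slide":[0.03,-0.3,0],"roll":0},{"slide":[0.03,-0.45,0],"roll":0}]'
```

```text
time: 7.55
ee_pos: [0.5614, -0.119, 0.0263]
eef_rot: [-0.705, -0.003, 0.709, 0.001]
ft_force: [-4.1, -1.4, 8.9]
width: 0.0003
```

```bash
python3 - <<'E'
from h import *
im=r.camera("side")
save("side4.png",im,(230,150,350,240),6);save("top4.png",r.camera("top"),(200,100,380,235),4)
E
```

```text
(no output)
```

View pics/side4.png

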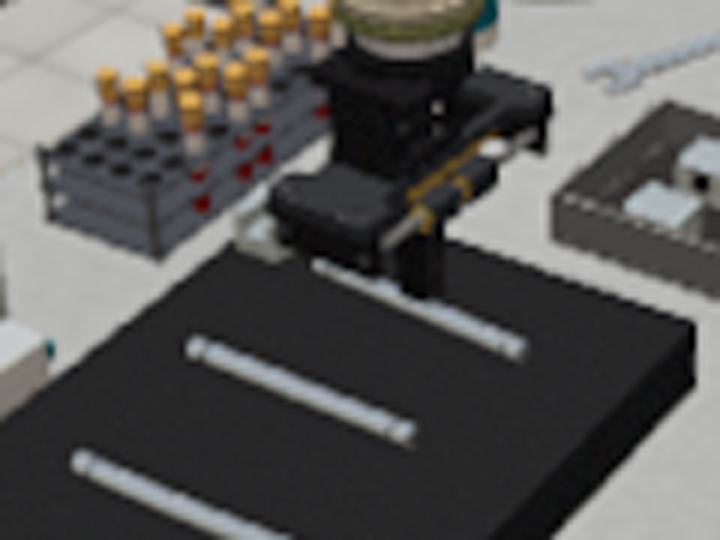

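Side: the fingertip rests on the right shaft at about (300,199) and it's rolling. The force is up a little, so I continue with less bias.

```bash
python3 -m jog '[{"slide":[0.01,-0.15,0],"roll":0},{"slide":[0.01,-0.3,0],"roll":0},{"slide":[0.01,-0.45,0],"roll":0}]'
```

```text
time: 7.9
ee_pos: [0.5616, -0.1139, 0.0265]
eef_rot: [-0.705, -0.003, 0.709, 0.001]
ft_force: [-1.5, -0.4, 5.2]
width: 0.0004
```

```bash
python3 -m jog '[{"slide":[0.01,-0.15,0],"roll":0},{"slide":[0.01,-0.3,0],"roll":0},{"slide":[0.01,-0.45,0],"roll":0}]'
```

```text
time: 8.15
ee_pos: [0.5618, -0.1092, 0.0265]
eef_rot: [-0.705, -0.003, 0.709, 0.001]
ft_force: [0.2, -1.0, 4.8]
width: 0.0006
```

```bash
python3 -m jog '[{"slide":[0.02,-0.15,0],"roll":0},{"slide":[0.02,-0.3,0],"roll":0},{"slide":[0.02,-0.45,0],"roll":0}]'
```

```text
time: 8.4
ee_pos: [0.562, -0.1046, 0.0265]
eef_rot: [-0.706, -0.003, 0.709, 0.001]
ft_force: [0.1, -0.1, 6.2]
width: 0.0003
```

```bash
python3 -m jog '[{"slide":[0.02,-0.15,0],"roll":0},{"slide":[0.02,-0.3,0],"roll":0},{"slide":[0.02,-0.45,0],"roll":0}]'
```

```text
time: 8.65
ee_pos: [0.5621, -0.0998, 0.0264]
eef_rot: [-0.706, -0.003, 0.709, 0.001]
ft_force: [-0.0, -0.3, 4.1]
width: 0.0006
```

```bash
python3 -m jog '[{"slide":[0.02,-0.15,0],"roll":0},{"slide":[0.02,-0.3,0],"roll":0},{"slide":[0.02,-0.45,0],"roll":0}]'
```

```text
time: 8.9
ee_pos: [0.5622, -0.0951, 0.0261]
eef_rot: [-0.706, -0.003, 0.708, 0.001]
ft_force: [-0.0, 0.1, 1.5]
width: 0.0004
```

```bash
python3 -m jog '[{"slide":[0.02,-0.15,0],"roll":0},{"slide":[0.02,-0.3,0],"roll":0},{"slide":[0.02,-0.45,0],"roll":0}]'
```

```text
time: 9.15
ee_pos: [0.5623, -0.0903, 0.0258]
eef_rot: [-0.706, -0.003, 0.708, 0.001]
ft_force: [0.6, 0.5, 1.5]
width: 0.0004
```

```bash
python3 - <<'E'
from h import *
im=r.camera("side")
save("side5.png",im,(230,150,350,240),6)
E
```

```text
(no output)
```

View pics/side5.png

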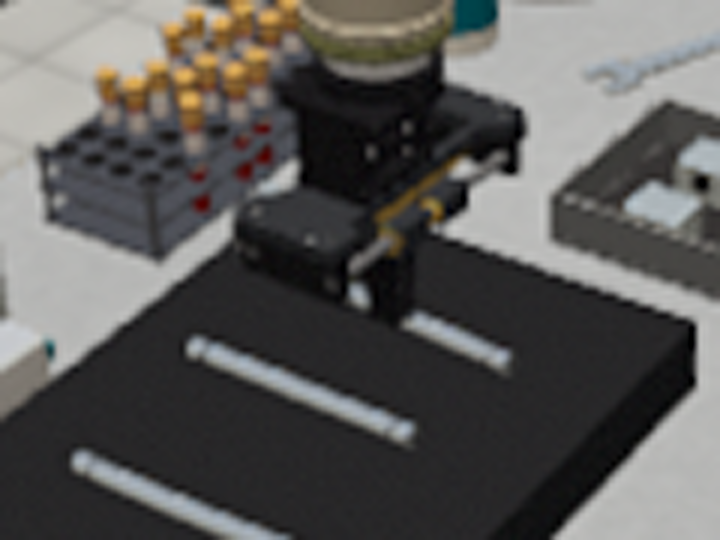

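Side: the shaft's near end moved from (318,207) to (314,210), about 21 mm. Reset the finger behind the crown for a second stroke.

```bash
python3 -m jog '[{"slide":[-0.4,0,0],"roll":0},{"slide":[-0.4,0.9,0],"roll":0},{"slide":[-0.4,1.7,0],"roll":0},{"slide":[-0.2,1.7,0],"roll":0},{"slide":[-0.1,1.7,0],"roll":0}]'
```

```text
time: 9.62
ee_pos: [0.5619, -0.1083, 0.0262]
eef_rot: [-0.706, -0.003, 0.709, 0.001]
ft_force: [-0.3, 0.1, 0.4]
width: 0.0004
```

```bash
python3 -m jog '[{"slide":[0.05,0,0],"roll":0},{"slide":[0.05,0,0],"roll":0}]'
```

```text
time: 9.78
ee_pos: [0.5621, -0.1085, 0.0259]
eef_rot: [-0.706, -0.002, 0.709, 0.001]
ft_force: [-0.3, -0.5, 3.2]
width: 0.0006
```

```bash
python3 -m jog '[{"slide":[0.04,0,0],"roll":0},{"slide":[0.04,0,0],"roll":0}]'
```

```text
time: 9.95
ee_pos: [0.5622, -0.1085, 0.0256]
eef_rot: [-0.706, -0.002, 0.709, 0.001]
ft_force: [-0.7, -0.5, 4.5]
width: 0.0006
```

```bash
python3 -m jog '[{"slide":[0.02,-0.15,0],"roll":0},{"slide":[0.02,-0.3,0],"roll":0},{"slide":[0.02,-0.45,0],"roll":0}]'
```

```text
time: 10.2
ee_pos: [0.5624, -0.1041, 0.0261]
eef_rot: [-0.706, -0.002, 0.708, 0.001]
ft_force: [-2.6, -1.3, 8.8]
width: 0.0007
```

```bash
python3 -m jog '[{"slide":[0.02,-0.15,0],"roll":0},{"slide":[0.02,-0.3,0],"roll":0},{"slide":[0.02,-0.45,0],"roll":0}]'
```

```text
time: 10.45
ee_pos: [0.5626, -0.0994, 0.0264]
eef_rot: [-0.706, -0.002, 0.708, 0.001]
ft_force: [-2.1, -0.0, 7.2]
width: 0.0008
```

```bash
python3 -m jog '[{"slide":[0.02,-0.15,0],"roll":0},{"slide":[0.02,-0.3,0],"roll":0},{"slide":[0.02,-0.45,0],"roll":0}]'
```

```text
time: 10.7
ee_pos: [0.5628, -0.0946, 0.0265]
eef_rot: [-0.706, -0.002, 0.708, 0.001]
ft_force: [-1.4, -0.1, 4.9]
width: 0.0003
```

```bash
python3 -m jog '[{"slide":[0.01,-0.15,0],"roll":0},{"slide":[0.01,-0.3,0],"roll":0},{"slide":[0.01,-0.45,0],"roll":0}]'
```

```text
time: 10.95
ee_pos: [0.5629, -0.0899, 0.0265]
eef_rot: [-0.706, -0.002, 0.708, 0.001]
ft_force: [-0.5, -0.2, 3.8]
width: 0.0002
```

```bash
python3 -m jog '[{"slide":[0.02,-0.15,0],"roll":0},{"slide":[0.02,-0.3,0],"roll":0},{"slide":[0.02,-0.45,0],"roll":0}]'
```

```text
time: 11.2
ee_pos: [0.5632, -0.0852, 0.0265]
eef_rot: [-0.706, -0.002, 0.708, 0.001]
ft_force: [-0.2, -0.5, 5.4]
width: 0.0001
```

The right shaft gave the same profile on both strokes (z 0.0256→0.0265, which is only the rounded tip), with no 2 mm rise, so it is straight and has moved about 32 mm. On to the middle one.

```bash
python3 -m jog '[{"slide":[-1,0,0],"roll":0},{"slide":[-1.8,-2.8,-0.3],"roll":0},{"slide":[-1.8,-5.5,-0.5],"roll":0},{"slide":[-0.8,-6.9,-0.5],"roll":0},{"slide":[-0.6,-6.9,-0.5],"roll":0}]'
python3 - <<'E'
from h import *
im=r.camera("side")
save("side6.png",im,(230,150,350,240),6)
E
```

```text
time: 11.62
ee_pos: [0.5674, -0.0116, 0.0323]
eef_rot: [-0.706, -0.005, 0.708, -0.001]
ft_force: [-0.1, -0.1, -0.8]
width: 0.001
```

View pics/side6.png

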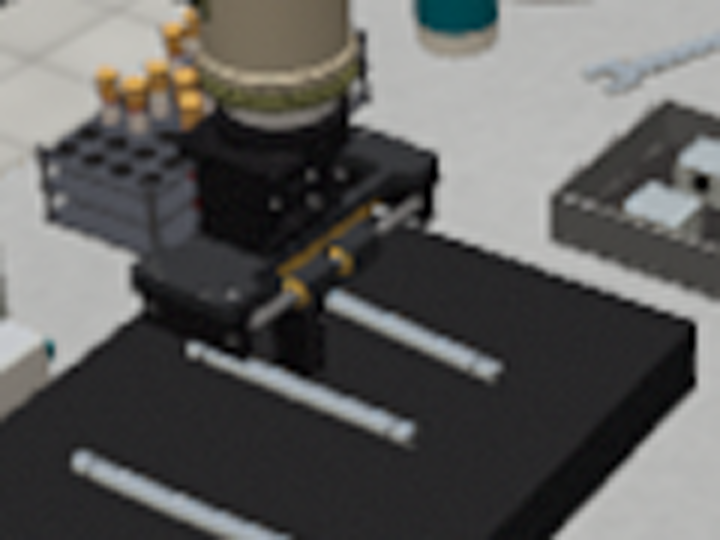

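Side: the right shaft now ends at about (312,212). The finger hovers at (280,211) over the middle shaft. Lowering.

```bash
python3 -m jog '[{"slide":[0.2,0.4,0],"roll":0},{"slide":[0.4,0.45,0],"roll":0},{"slide":[0.5,0.45,0],"roll":0},{"slide":[0.5,0.45,0],"roll":0}]'
```

```text
time: 12.0
ee_pos: [0.567, -0.0199, 0.0268]
eef_rot: [-0.706, -0.003, 0.708, 0.0]
ft_force: [-0.2, -0.0, 0.1]
width: 0.0006
```

```bash
python3 -m jog '[{"slide":[0.05,0,0],"roll":0},{"slide":[0.05,0,0],"roll":0}]'
```

```text
time: 12.17
ee_pos: [0.567, -0.0205, 0.0263]
eef_rot: [-0.706, -0.003, 0.708, 0.0]
ft_force: [-0.4, 0.2, -0.3]
width: 0.0005
```

```bash
python3 -m jog '[{"slide":[0.05,0,0],"roll":0},{"slide":[0.05,0,0],"roll":0}]'
```

```text
time: 12.33
ee_pos: [0.567, -0.0206, 0.0258]
eef_rot: [-0.706, -0.003, 0.708, 0.001]
ft_force: [-0.5, 0.3, 0.1]
width: 0.0002
```

```bash
python3 -m jog '[{"slide":[0.04,0,0],"roll":0},{"slide":[0.04,0,0],"roll":0}]'
```

```text
time: 12.5
ee_pos: [0.567, -0.0207, 0.0254]
eef_rot: [-0.706, -0.003, 0.708, 0.0]
ft_force: [-0.2, -0.1, -0.2]
width: 0.0005
```

```bash
python3 -m jog '[{"slide":[-0.2,0,0],"roll":0},{"slide":[-0.2,-0.4,0],"roll":0},{"slide":[-0.15,-0.4,0],"roll":0},{"slide":[-0.1,-0.4,0],"roll":0}]'
```

```text
time: 12.83
ee_pos: [0.5671, -0.0161, 0.0265]
eef_rot: [-0.706, -0.003, 0.708, 0.0]
ft_force: [0.5, 0.5, -0.3]
width: 0.0005
```

```bash
python3 -m jog '[{"slide":[0.05,0,0],"roll":0},{"slide":[0.05,0,0],"roll":0}]'
```

```text
time: 13.0
ee_pos: [0.5671, -0.0162, 0.0261]
eef_rot: [-0.706, -0.003, 0.708, 0.0]
ft_force: [-1.2, -0.1, 2.1]
width: 0.0002
```

```bash
python3 -m jog '[{"slide":[0.04,0,0],"roll":0},{"slide":[0.04,0,0],"roll":0}]'
```

```text
time: 13.17
ee_pos: [0.5671, -0.0163, 0.026]
eef_rot: [-0.706, -0.003, 0.708, 0.0]
ft_force: [-2.2, -1.0, 5.9]
width: 0.0004
```

Light contact of about 6 N. Rolling the middle shaft.

```bash
python3 -m jog '[{"slide":[0.02,-0.15,0],"roll":0},{"slide":[0.02,-0.3,0],"roll":0},{"slide":[0.02,-0.45,0],"roll":0}]'
```

```text
time: 13.42
ee_pos: [0.5672, -0.0118, 0.026]
eef_rot: [-0.706, -0.003, 0.708, 0.0]
ft_force: [-2.7, -0.1, 4.7]
width: 0.0003
```

```bash
python3 -m jog '[{"slide":[0.02,-0.15,0],"roll":0},{"slide":[0.02,-0.3,0],"roll":0},{"slide":[0.02,-0.45,0],"roll":0}]'
```

```text
time: 13.67
ee_pos: [0.5671, -0.0074, 0.0263]
eef_rot: [-0.706, -0.002, 0.708, 0.0]
ft_force: [-4.0, -0.3, 9.0]
width: 0.0002
```

```bash
python3 -m jog '[{"slide":[0.02,-0.15,0],"roll":0},{"slide":[0.02,-0.3,0],"roll":0},{"slide":[0.02,-0.45,0],"roll":0}]'
```

```text
time: 13.92
ee_pos: [0.5669, -0.0027, 0.0264]
eef_rot: [-0.706, -0.002, 0.708, 0.0]
ft_force: [-4.7, -0.9, 7.0]
width: 0.0002
```

```bash
python3 -m jog '[{"slide":[0.01,-0.15,0],"roll":0},{"slide":[0.01,-0.3,0],"roll":0},{"slide":[0.01,-0.45,0],"roll":0}]'
```

```text
time: 14.17
ee_pos: [0.5669, 0.002, 0.0264]
eef_rot: [-0.706, -0.002, 0.708, -0.0]
ft_force: [-2.6, -0.5, 5.8]
width: 0.0002
```

```bash
python3 -m jog '[{"slide":[0.02,-0.15,0],"roll":0},{"slide":[0.02,-0.3,0],"roll":0},{"slide":[0.02,-0.45,0],"roll":0}]'
```

```text
time: 14.42
ee_pos: [0.5667, 0.0067, 0.0264]
eef_rot: [-0.706, -0.002, 0.709, -0.0]
ft_force: [-3.3, -0.6, 5.6]
width: 0.0005
```

```bash
python3 -m jog '[{"slide":[0.02,-0.15,0],"roll":0},{"slide":[0.02,-0.3,0],"roll":0},{"slide":[0.02,-0.45,0],"roll":0}]'
```

```text
time: 14.67
ee_pos: [0.5667, 0.0114, 0.0264]
eef_rot: [-0.706, -0.002, 0.709, -0.0]
ft_force: [-3.1, -0.6, 5.2]
width: 0.0009
```

```bash
python3 -m jog '[{"slide":[0.03,-0.15,0],"roll":0},{"slide":[0.03,-0.3,0],"roll":0},{"slide":[0.03,-0.45,0],"roll":0}]'
```

```text
time: 14.92
ee_pos: [0.5666, 0.0161, 0.0261]
eef_rot: [-0.706, -0.003, 0.709, -0.0]
ft_force: [-1.2, -0.6, 3.3]
width: 0.0005
```

Flat so far over about 16 mm. Second stroke.

```bash
python3 -m jog '[{"slide":[-0.4,0,0],"roll":0},{"slide":[-0.4,0.8,0],"roll":0},{"slide":[-0.4,1.5,0],"roll":0},{"slide":[-0.2,1.5,0],"roll":0},{"slide":[-0.1,1.5,0],"roll":0}]'
```

```text
time: 15.33
ee_pos: [0.5666, -0.0001, 0.0266]
eef_rot: [-0.706, -0.002, 0.709, 0.0]
ft_force: [0.4, 0.3, -0.8]
width: 0.0005
```

```bash
python3 -m jog '[{"slide":[0.05,0,0],"roll":0},{"slide":[0.05,0,0],"roll":0}]'
```

```text
time: 15.5
ee_pos: [0.5665, -0.0002, 0.0261]
eef_rot: [-0.705, -0.002, 0.709, 0.001]
ft_force: [-1.0, 0.0, 1.4]
width: 0.0007
```

```bash
python3 -m jog '[{"slide":[0.04,0,0],"roll":0},{"slide":[0.04,0,0],"roll":0}]'
```

```text
time: 15.67
ee_pos: [0.5666, -0.0002, 0.026]
eef_rot: [-0.705, -0.002, 0.709, 0.0]
ft_force: [-2.0, -0.7, 4.6]
width: 0.0006
```

```bash
python3 -m jog '[{"slide":[0.02,-0.15,0],"roll":0},{"slide":[0.02,-0.3,0],"roll":0},{"slide":[0.02,-0.45,0],"roll":0}]'
```

```text
time: 15.92
ee_pos: [0.5667, 0.0046, 0.026]
eef_rot: [-0.706, -0.002, 0.709, 0.0]
ft_force: [-1.9, -1.1, 6.2]
width: 0.0004
```

```bash
python3 -m jog '[{"slide":[0.02,-0.15,0],"roll":0},{"slide":[0.02,-0.3,0],"roll":0},{"slide":[0.02,-0.45,0],"roll":0}]'
```

```text
time: 16.17
ee_pos: [0.5666, 0.0092, 0.0263]
eef_rot: [-0.706, -0.002, 0.709, 0.0]
ft_force: [-3.8, -1.2, 9.3]
width: 0.0004
```

```bash
python3 -m jog '[{"slide":[0.02,-0.15,0],"roll":0},{"slide":[0.02,-0.3,0],"roll":0},{"slide":[0.02,-0.45,0],"roll":0}]'
```

```text
time: 16.42
ee_pos: [0.5664, 0.014, 0.0264]
eef_rot: [-0.705, -0.002, 0.709, 0.0]
ft_force: [-3.1, -0.5, 6.8]
width: -0.0001
```

```bash
python3 -m jog '[{"slide":[0.01,-0.15,0],"roll":0},{"slide":[0.01,-0.3,0],"roll":0},{"slide":[0.01,-0.45,0],"roll":0}]'
```

```text
time: 16.67
ee_pos: [0.5663, 0.0188, 0.0264]
eef_rot: [-0.705, -0.002, 0.709, -0.0]
ft_force: [-2.5, -0.5, 6.0]
width: 0.0004
```

```bash
python3 -m jog '[{"slide":[0.02,-0.15,0],"roll":0},{"slide":[0.02,-0.3,0],"roll":0},{"slide":[0.02,-0.45,0],"roll":0}]'
```

```text
time: 16.92
ee_pos: [0.5662, 0.0235, 0.0265]
eef_rot: [-0.705, -0.002, 0.709, -0.0]
ft_force: [-3.9, -0.9, 6.3]
width: 0.0004
```

```bash
python3 -m jog '[{"slide":[0.02,-0.15,0],"roll":0},{"slide":[0.02,-0.3,0],"roll":0},{"slide":[0.02,-0.45,0],"roll":0}]'
```

```text
time: 17.17
ee_pos: [0.566, 0.0283, 0.0264]
eef_rot: [-0.705, -0.002, 0.709, -0.0]
ft_force: [-2.3, -0.6, 5.1]
width: 0.0006
```

```bash
python3 -m jog '[{"slide":[0.03,-0.15,0],"roll":0},{"slide":[0.03,-0.3,0],"roll":0},{"slide":[0.03,-0.45,0],"roll":0}]'
```

```text
time: 17.42
ee_pos: [0.5661, 0.0332, 0.0261]
eef_rot: [-0.705, -0.002, 0.709, -0.0]
ft_force: [-1.3, -0.6, 3.1]
width: 0.0006
```

The middle shaft is flat on both strokes (0.0260→0.0265, same as the right one), so it is straight and rolled about 33 mm. On to the left.

```bash
python3 -m jog '[{"slide":[-1,0,0],"roll":0},{"slide":[-1.8,-2.8,1],"roll":0},{"slide":[-1.8,-5.5,1.9],"roll":0},{"slide":[-0.8,-7.1,1.9],"roll":0},{"slide":[-0.6,-7.1,1.9],"roll":0}]'; python3 -m jog '[{"slide":[0,0,0],"roll":0},{"slide":[0,0,0],"roll":0}]'
```

```text
time: 17.83
ee_pos: [0.5458, 0.1087, 0.0323]
eef_rot: [-0.705, -0.005, 0.709, -0.001]
ft_force: [-0.3, -0.0, 0.3]
width: 0.0003
time: 18.0
ee_pos: [0.5457, 0.1087, 0.0324]
eef_rot: [-0.705, -0.005, 0.709, -0.002]
ft_force: [0.2, -0.5, -0.1]
width: 0.0003
```

```bash
python3 -m jog '[{"slide":[0.2,0.3,-0.1],"roll":0},{"slide":[0.4,0.3,-0.1],"roll":0},{"slide":[0.5,0.3,-0.1],"roll":0},{"slide":[0.5,0.3,-0.1],"roll":0}]'
```

```text
time: 18.33
ee_pos: [0.5467, 0.105, 0.0271]
eef_rot: [-0.705, -0.004, 0.709, -0.001]
ft_force: [-0.6, 0.4, -0.3]
width: 0.0004
```

```bash
python3 -m jog '[{"slide":[0.05,0,0],"roll":0},{"slide":[0.05,0,0],"roll":0}]'
```

```text
time: 18.5
ee_pos: [0.5467, 0.1047, 0.0265]
eef_rot: [-0.705, -0.004, 0.709, -0.001]
ft_force: [0.5, -0.7, -0.4]
width: 0.0008
```

```bash
python3 -m jog '[{"slide":[0.05,0,0],"roll":0},{"slide":[0.05,0,0],"roll":0}]'
```

```text
time: 18.67
ee_pos: [0.5468, 0.1047, 0.0262]
eef_rot: [-0.705, -0.004, 0.709, -0.001]
ft_force: [-0.3, -0.0, 2.8]
width: 0.0004
```

```bash
python3 -m jog '[{"slide":[0.04,0,0],"roll":0},{"slide":[0.04,0,0],"roll":0}]'
```

```text
time: 18.83
ee_pos: [0.5469, 0.1048, 0.0261]
eef_rot: [-0.705, -0.004, 0.709, -0.001]
ft_force: [-1.9, 0.8, 5.1]
width: 0.0005
```

Contact. I expect this one to rock, so smaller steps with the force watched after each.

```bash
python3 -m jog '[{"slide":[0.01,-0.15,0],"roll":0},{"slide":[0.01,-0.3,0],"roll":0},{"slide":[0.01,-0.3,0],"roll":0}]'
```

```text
time: 19.08
ee_pos: [0.5469, 0.1083, 0.0261]
eef_rot: [-0.705, -0.004, 0.709, -0.001]
ft_force: [-0.9, -0.5, 3.4]
width: 0.0005
```

```bash
python3 -m jog '[{"slide":[0.01,-0.15,0],"roll":0},{"slide":[0.01,-0.3,0],"roll":0},{"slide":[0.01,-0.3,0],"roll":0}]'
```

```text
time: 19.33
ee_pos: [0.5468, 0.1118, 0.0263]
eef_rot: [-0.705, -0.005, 0.709, -0.001]
ft_force: [-2.5, -0.7, 5.8]
width: 0.0005
```

```bash
python3 -m jog '[{"slide":[0.01,-0.15,0],"roll":0},{"slide":[0.01,-0.3,0],"roll":0},{"slide":[0.01,-0.3,0],"roll":0}]'
```

```text
time: 19.58
ee_pos: [0.5467, 0.1155, 0.0264]
eef_rot: [-0.705, -0.005, 0.709, -0.001]
ft_force: [-1.7, -0.2, 5.4]
width: 0.0
```

```bash
python3 -m jog '[{"slide":[0.01,-0.15,0],"roll":0},{"slide":[0.01,-0.3,0],"roll":0},{"slide":[0.01,-0.3,0],"roll":0}]'
```

```text
time: 19.83
ee_pos: [0.5466, 0.1191, 0.0264]
eef_rot: [-0.705, -0.005, 0.709, -0.002]
ft_force: [-1.9, -0.3, 5.4]
width: 0.0001
```

```bash
python3 -m jog '[{"slide":[0.01,-0.15,0],"roll":0},{"slide":[0.01,-0.3,0],"roll":0},{"slide":[0.01,-0.3,0],"roll":0}]'
```

```text
time: 20.08
ee_pos: [0.5465, 0.1225, 0.0264]
eef_rot: [-0.705, -0.005, 0.709, -0.002]
ft_force: [-1.2, 0.4, 5.1]
width: 0.0006
```

```bash
python3 -m jog '[{"slide":[0.01,-0.15,0],"roll":0},{"slide":[0.01,-0.3,0],"roll":0},{"slide":[0.01,-0.3,0],"roll":0}]'
```

```text
time: 20.33
ee_pos: [0.5463, 0.1259, 0.0264]
eef_rot: [-0.705, -0.006, 0.709, -0.002]
ft_force: [-3.4, 0.2, 5.8]
width: 0.0003
```

Flat over the first quarter. That fits a bow facing +y, which turns downward first, so the rise is due at three quarters (about 28 mm). Continuing.

```bash
python3 -m jog '[{"slide":[0.02,-0.15,0],"roll":0},{"slide":[0.02,-0.3,0],"roll":0},{"slide":[0.02,-0.45,0],"roll":0}]'
```

```text
time: 20.58
ee_pos: [0.5462, 0.1304, 0.0264]
eef_rot: [-0.705, -0.006, 0.709, -0.002]
ft_force: [-3.9, -0.3, 6.0]
width: 0.0003
```

```bash
python3 -m jog '[{"slide":[0.03,-0.15,0],"roll":0},{"slide":[0.03,-0.3,0],"roll":0},{"slide":[0.03,-0.45,0],"roll":0}]'
```

```text
time: 20.83
ee_pos: [0.5461, 0.1349, 0.0261]
eef_rot: [-0.705, -0.006, 0.709, -0.002]
ft_force: [-1.6, 0.1, 3.5]
width: 0.0007
```

```bash
python3 -m jog '[{"slide":[-0.4,0,0],"roll":0},{"slide":[-0.4,0.8,0],"roll":0},{"slide":[-0.4,1.4,-0.1],"roll":0},{"slide":[-0.2,1.4,-0.1],"roll":0},{"slide":[-0.1,1.4,-0.1],"roll":0}]'
```

```text
time: 21.25
ee_pos: [0.5474, 0.1198, 0.0266]
eef_rot: [-0.705, -0.005, 0.709, -0.001]
ft_force: [-0.1, -0.8, -0.7]
width: 0.0004
```

```bash
python3 -m jog '[{"slide":[0.05,0,0],"roll":0},{"slide":[0.05,0,0],"roll":0}]'
```

```text
time: 21.42
ee_pos: [0.5472, 0.1196, 0.0257]
eef_rot: [-0.705, -0.005, 0.709, -0.001]
ft_force: [-0.0, -0.2, -1.0]
width: 0.0005
```

```bash
python3 -m jog '[{"slide":[0.04,0,0],"roll":0},{"slide":[0.04,0,0],"roll":0}]'
```

```text
time: 21.58
ee_pos: [0.547, 0.1198, 0.0252]
eef_rot: [-0.705, -0.005, 0.71, -0.001]
ft_force: [0.8, 0.2, -1.1]
width: 0.0005
```

```bash
python3 -m jog '[{"slide":[-0.25,0,0],"roll":0},{"slide":[-0.25,-0.4,0],"roll":0},{"slide":[-0.2,-0.4,0],"roll":0},{"slide":[-0.15,-0.4,0],"roll":0}]'; python3 - <<'E'
from h import *
save("side7.png",r.camera("side"),(210,170,330,260),6)
E
```

```text
time: 21.92
ee_pos: [0.547, 0.1243, 0.0268]
eef_rot: [-0.705, -0.005, 0.709, -0.001]
ft_force: [-0.4, 0.3, -0.2]
width: 0.0004
```

View pics/side7.png

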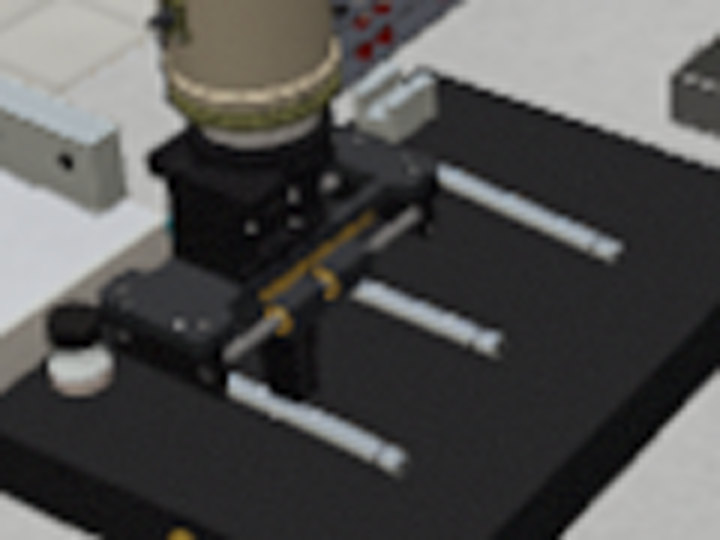

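```bash
python3 - <<'E'
from h import *
print(onz("side",(280.7,242.6),.056),onz("side",(277,247),.056))
E
python3 -m jog '[{"slide":[0.05,0,0],"roll":0},{"slide":[0.05,0,0],"roll":0}]'
```

```text
[0.46734718 0.10607643 0.056     ] [0.46351739 0.12942667 0.056     ]
time: 22.13
ee_pos: [0.547, 0.124, 0.0261]
eef_rot: [-0.705, -0.005, 0.71, -0.001]
ft_force: [-0.1, -0.1, 1.8]
width: 0.0002
```

```bash
python3 -m jog '[{"slide":[0.04,0,0],"roll":0},{"slide":[0.04,0,0],"roll":0}]'
```

```text
time: 22.3
ee_pos: [0.5471, 0.124, 0.0259]
eef_rot: [-0.705, -0.005, 0.709, -0.001]
ft_force: [-0.8, 0.0, 2.4]
width: 0.0002
```

```bash
python3 -m jog '[{"slide":[0.03,-0.15,0],"roll":0},{"slide":[0.03,-0.3,0],"roll":0},{"slide":[0.03,-0.3,0],"roll":0}]'
```

```text
time: 22.55
ee_pos: [0.5471, 0.1267, 0.0262]
eef_rot: [-0.705, -0.005, 0.709, -0.001]
ft_force: [-3.6, -1.5, 8.5]
width: -0.0001
```

```bash
python3 -m jog '[{"slide":[0.01,-0.15,0],"roll":0},{"slide":[0.01,-0.3,0],"roll":0},{"slide":[0.01,-0.3,0],"roll":0}]'
```

```text
time: 22.8
ee_pos: [0.5471, 0.1296, 0.0268]
eef_rot: [-0.705, -0.004, 0.709, -0.002]
ft_force: [-3.7, -1.5, 10.4]
width: 0.0004
```

Rising: 0.0268 at 10 N, already beyond the straight profile. I yield upward as it goes.

```bash
python3 -m jog '[{"slide":[-0.02,-0.1,0],"roll":0},{"slide":[-0.03,-0.2,0],"roll":0},{"slide":[-0.03,-0.2,0],"roll":0}]'
```

```text
time: 23.05
ee_pos: [0.547, 0.132, 0.0273]
eef_rot: [-0.705, -0.004, 0.709, -0.002]
ft_force: [-2.0, -0.5, 5.7]
width: 0.0004
```

```bash
python3 -m jog '[{"slide":[-0.02,-0.15,0],"roll":0},{"slide":[-0.03,-0.3,0],"roll":0},{"slide":[-0.03,-0.3,0],"roll":0}]'
```

```text
time: 23.3
ee_pos: [0.5469, 0.1355, 0.0277]
eef_rot: [-0.705, -0.005, 0.709, -0.002]
ft_force: [-2.0, -0.7, 5.4]
width: 0.0005
```

```bash
python3 -m jog '[{"slide":[-0.02,-0.15,0],"roll":0},{"slide":[-0.02,-0.3,0],"roll":0},{"slide":[-0.02,-0.3,0],"roll":0}]'
```

```text
time: 23.55
ee_pos: [0.5468, 0.1391, 0.028]
eef_rot: [-0.705, -0.005, 0.709, -0.002]
ft_force: [-3.0, 0.0, 4.6]
width: 0.0008
```

```bash
python3 -m jog '[{"slide":[-0.01,-0.15,0],"roll":0},{"slide":[-0.01,-0.3,0],"roll":0},{"slide":[-0.01,-0.3,0],"roll":0}]'
```

```text
time: 23.8
ee_pos: [0.5468, 0.1426, 0.0281]
eef_rot: [-0.705, -0.005, 0.709, -0.002]
ft_force: [-2.7, 0.2, 4.0]
width: 0.0005
```

```bash
python3 -m jog '[{"slide":[0,-0.15,0],"roll":0},{"slide":[0,-0.3,0],"roll":0},{"slide":[0,-0.3,0],"roll":0}]'
```

```text
time: 24.05
ee_pos: [0.5467, 0.1462, 0.0281]
eef_rot: [-0.705, -0.006, 0.709, -0.002]
ft_force: [-2.5, -0.8, 3.8]
width: 0.0004
```

The left shaft's crown is up about 1.7 mm at light force: it is the bent one, in agreement with the sight hint. I roll it on past the peak for margin.

```bash
python3 -m jog '[{"slide":[0.02,-0.15,0],"roll":0},{"slide":[0.03,-0.3,0],"roll":0},{"slide":[0.04,-0.4,0],"roll":0}]'
```

```text
time: 24.3
ee_pos: [0.5466, 0.1505, 0.0279]
eef_rot: [-0.705, -0.006, 0.709, -0.002]
ft_force: [-2.8, -0.5, 6.2]
width: 0.0004
```

```bash
python3 -m jog '[{"slide":[0.02,-0.15,0],"roll":0},{"slide":[0.04,-0.3,0],"roll":0},{"slide":[0.06,-0.4,0],"roll":0}]'
```

```text
time: 24.55
ee_pos: [0.5465, 0.1549, 0.0273]
eef_rot: [-0.705, -0.006, 0.709, -0.002]
ft_force: [-2.0, 0.8, 4.2]
width: 0.0006
```

Lift clear and swing left to look at everything.

```bash
python3 -m jog '[{"slide":[-3,0,0],"roll":0},{"slide":[-6,0,1],"roll":0},{"slide":[-8,-3,2],"roll":0},{"slide":[-8,-7,3],"roll":0},{"slide":[-8,-11,4],"roll":0}]' 0 20 >/dev/null; python3 -m jog '[{"slide":[0,-4,1],"roll":0},{"slide":[0,-8,2],"roll":0},{"slide":[0,-12,4],"roll":0},{"slide":[0,-12,4],"roll":0}]'
python3 - <<'E'
from h import *
a=r.camera("side");b=r.camera("top")
cv2.imwrite("pics/side8.png",a[:,:,::-1]);cv2.imwrite("pics/top8.png",b[:,:,::-1])
save("top8c.png",b,(180,100,370,240),4);save("side8c.png",a,(190,170,340,270),5)
E
```

```text
time: 25.3
ee_pos: [0.46, 0.3928, 0.1105]
eef_rot: [-0.705, -0.01, 0.709, -0.003]
ft_force: [-0.7, 0.0, 0.4]
width: 0.0524
```

View pics/top8c.png

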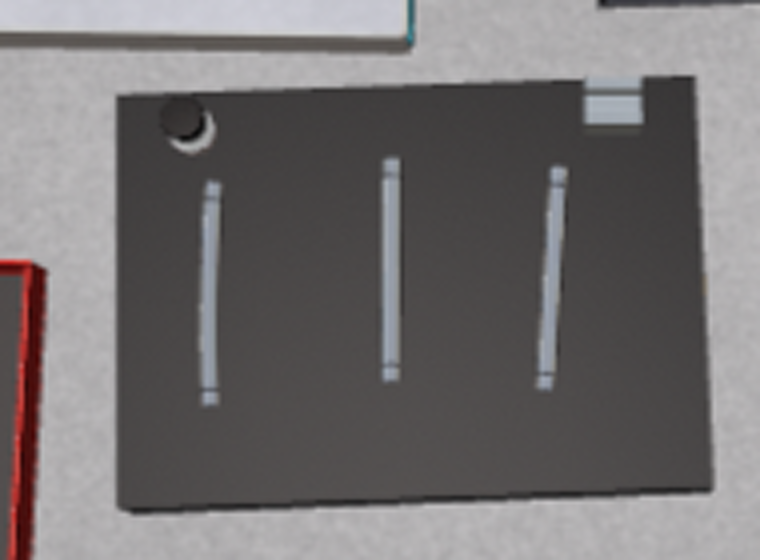

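View pics/side8.png

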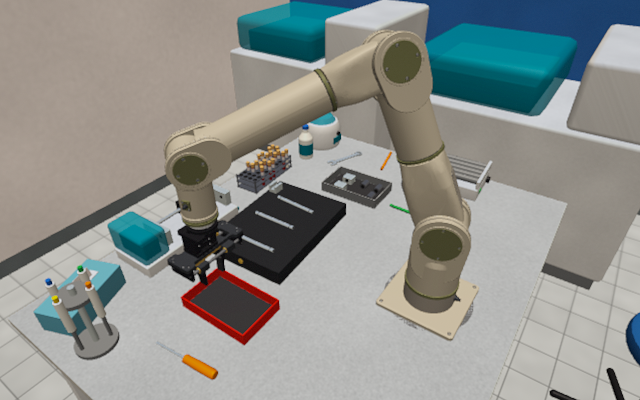

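Top: the shafts are now at about (232,173), (278,167) and (318,170), with the oil jar (227,131) and V-block (333,126) unmoved. I compute the displacements and the grasp.

```bash
python3 - <<'E'
from h import *
def meas(f,boxes):
    g=cv2.imread(f,0);out=[]
    for (u0,u1,v0,v1) in boxes:
        m=np.zeros_like(g);m[v0:v1,u0:u1]=(g[v0:v1,u0:u1]>85)
        n,l,st,c=cv2.connectedComponentsWithStats(cv2.morphologyEx(m,cv2.MORPH_CLOSE,np.ones((3,3))))
        i=1+np.argmax(st[1:,4]);p=np.argwhere(l==i)[:,::-1].astype(float);mn=p.mean(0);d=np.linalg.svd(p-mn,full_matrices=False)[2][0];q=(p-mn)@d
        A,B=onz("top",mn+d*q.min(),.056),onz("top",mn+d*q.max(),.056)
        if A[0]<B[0]:A,B=B,A
        C=onz("top",mn,.056);out.append(C);print(mn.round(2),C.round(4),"yaw",np.degrees(np.arctan2((A-B)[1],(A-B)[0])).round(1))
    return np.array(out)
a=meas("pics/top0.png",[(235,257,138,208),(278,300,132,203),(318,340,135,205)])
b=meas("pics/top8.png",[(222,243,138,208),(267,288,132,203),(308,329,135,205)])
print("moved",np.linalg.norm((b-a),axis=1))
# side of bent
g=cv2.imread("pics/side8.png");cv2.imwrite("pics/side8e.png",cv2.resize(g[190:265,200:330],None,fx=6,fy=6,interpolation=2))
E
```

```text
[246.19 172.96] [0.5475 0.1124 0.056 ] yaw 2.9
[289.01 167.  ] [ 0.5673 -0.0084  0.056 ] yaw 1.8
[328.78 169.45] [ 0.5626 -0.1216  0.056 ] yaw -2.1
[231.78 173.39] [0.5453 0.1531 0.056 ] yaw 2.1
[277.01 167.1 ] [0.5663 0.0257 0.056 ] yaw 2.0
[317.22 169.48] [ 0.5618 -0.0887  0.056 ] yaw -2.2
moved [0.04076599 0.03410894 0.03289195]
```

View pics/side8e.png

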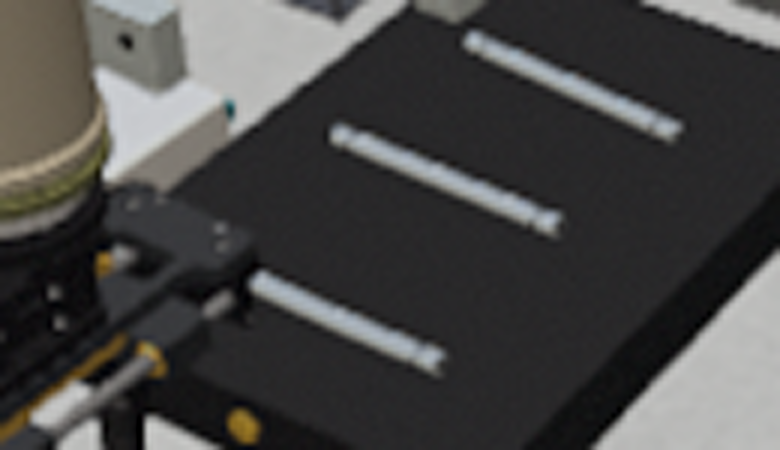

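All three have moved 41, 34 and 33 mm and lie on the plate. Now to the bent (left) shaft at (0.545, 0.153), yaw 2°.

```bash
python3 -m jog '[{"slide":[0,4,-1.4],"roll":0},{"slide":[0,8,-2.8],"roll":0},{"slide":[0,12,-4.2],"roll":0},{"slide":[0,16,-5.6],"roll":0},{"slide":[0,20,-7]  ,"roll":0}]' 0.5 20 >/dev/null; python3 -m jog '[{"slide":[1,2,-0.7],"roll":0},{"slide":[2,3.4,-1.4],"roll":0},{"slide":[2,3.4,-1.4],"roll":0},{"slide":[2,3.4,-1.4],"roll":0}]'
python3 - <<'E'
from h import *
from scipy.spatial.transform import Rotation as Q
s=r.read_state();print(Q.from_quat(s["eef_rot"]).as_matrix().round(3),s["ee_pos"])
E
```

```text
time: 26.15
ee_pos: [0.5505, 0.1518, 0.087]
eef_rot: [-0.705, -0.005, 0.709, -0.001]
ft_force: [-0.4, 0.1, 0.5]
width: 0.0436
[[-0.005  0.008 -1.   ]
 [ 0.006 -1.    -0.008]
 [-1.    -0.006  0.005]] [0.55054373 0.15177737 0.08697646]
```

```bash
python3 -m jog '[{"slide":[2,-0.1,0.2],"roll":-1},{"slide":[4,-0.15,0.4],"roll":-1.6},{"slide":[5.5,-0.15,0.5],"roll":-1.6},{"slide":[5.8,-0.15,0.5],"roll":-1.6},{"slide":[5.8,-0.15,0.5],"roll":-1.6}]'
python3 - <<'E'
from h import *
a=r.camera("side");b=r.camera("top")
save("side9.png",a,(210,180,310,260),7)
E
```

```text
time: 26.57
ee_pos: [0.5441, 0.1552, 0.0284]
eef_rot: [-0.705, -0.016, 0.709, -0.011]
ft_force: [-0.1, -0.7, 0.3]
width: 0.0439
```

View pics/side9.png

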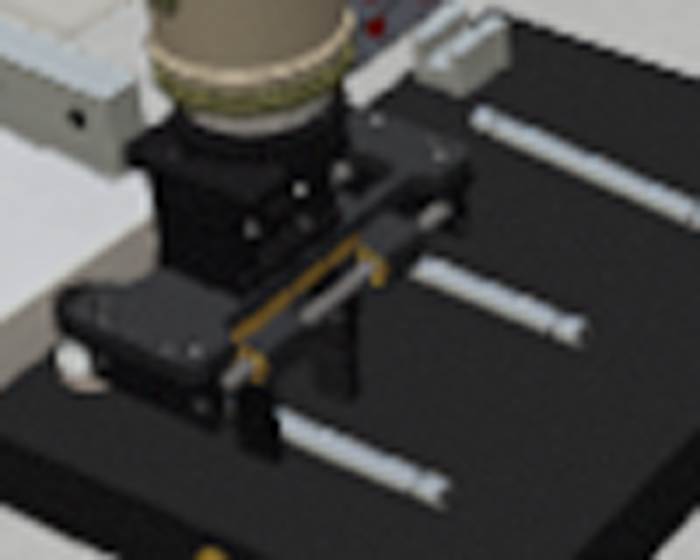

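Side: the fingers straddle the left shaft, with tips at about (247,244) and (258,236). Going down toward the plate.

```bash
python3 -m jog '[{"slide":[0.4,0.15,0],"roll":0},{"slide":[0.8,0.15,0],"roll":0},{"slide":[1.0,0.15,0],"roll":0},{"slide":[1.0,0.15,0],"roll":0}]'
```

```text
time: 27.0
ee_pos: [0.5454, 0.1533, 0.0197]
eef_rot: [-0.705, -0.016, 0.708, -0.011]
ft_force: [-0.4, -0.3, 0.4]
width: 0.0436
```

```bash
python3 -m jog '[{"slide":[0.1,0,0],"roll":0},{"slide":[0.15,0,0],"roll":0},{"slide":[0.15,0,0],"roll":0}]'
```

```text
time: 27.25
ee_pos: [0.5454, 0.1533, 0.0181]
eef_rot: [-0.705, -0.016, 0.709, -0.011]
ft_force: [-0.2, 0.7, -0.1]
width: 0.0436
```

```bash
python3 -m jog '[{"slide":[0.1,0,0],"roll":0},{"slide":[0.2,0,0],"roll":0},{"slide":[0.2,0,0],"roll":0}]'
```

```text
time: 27.5
ee_pos: [0.5453, 0.1532, 0.016]
eef_rot: [-0.705, -0.016, 0.709, -0.011]
ft_force: [0.4, 0.5, 0.2]
width: 0.0433
```

```bash
python3 -m jog '[{"slide":[0,0,0],"roll":0},{"slide":[0,0,0],"roll":0},{"slide":[0,0,0],"roll":0},{"slide":[0,0,0],"roll":0},{"slide":[0,0,0],"roll":0}]' 1 15
```

```text
time: 27.92
ee_pos: [0.5453, 0.1533, 0.016]
eef_rot: [-0.705, -0.016, 0.709, -0.011]
ft_force: [-0.2, -0.0, 0.7]
width: 0.0175
```

```bash
python3 -m jog '[{"slide":[0,0,0],"roll":0},{"slide":[0,0,0],"roll":0},{"slide":[0,0,0],"roll":0}]' 1 30
```

```text
time: 28.17
ee_pos: [0.5453, 0.1533, 0.016]
eef_rot: [-0.705, -0.016, 0.709, -0.011]
ft_force: [-1.2, 0.1, 0.0]
width: 0.0109
```

```bash
python3 -m jog '[{"slide":[0,0,0],"roll":0},{"slide":[-0.2,0,0],"roll":0},{"slide":[-0.5,0,0],"roll":0},{"slide":[-1.0,0,0],"roll":0},{"slide":[-1.0,0,0],"roll":0}]' 1 30
python3 - <<'E'
from h import *
a=r.camera("side");save("side10.png",a,(210,180,310,260),7)
E
```

```text
time: 28.58
ee_pos: [0.546, 0.1535, 0.0272]
eef_rot: [-0.706, -0.016, 0.708, -0.011]
ft_force: [0.3, 0.2, -1.0]
width: 0.0108
```

View pics/side10.png

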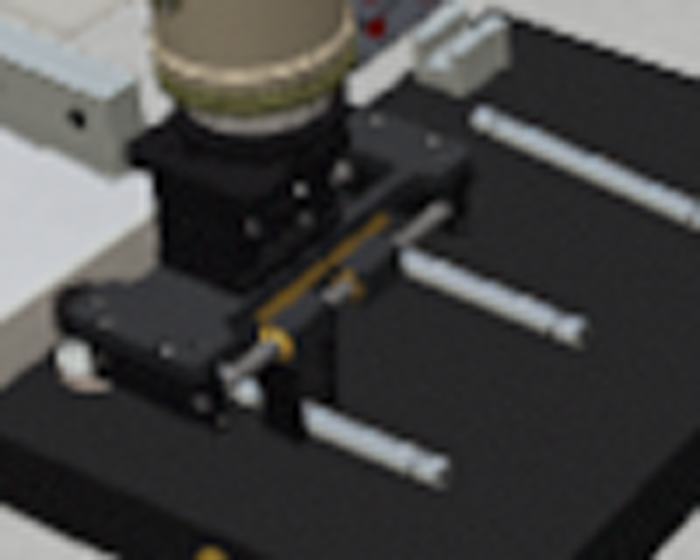

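Side: the shaft hangs level between the fingers, with its near end up about 3 rows (12 mm). The grip is good. I check the tray position from the side view before carrying.

```bash
python3 - <<'E'
from h import *
c=lambda u,v:(175+u/3.4,170+v/3.4)
t=lambda u,v:np.array((125+u/3.3,110+v/3.3))
S=[(150,333),(355,448),(235,592),(22,435)];T=[(217,187),(206,455),(17,455),(37,181)]
X=[]
for s,q in zip(S,T): x,e=tri(t(*q),np.array(c(*s)));X.append(x);print(x.round(3),round(e,2))
print(np.mean(X,0))
E
python3 -m jog '[{"slide":[-1.5,0,0],"roll":0},{"slide":[-4,0,0],"roll":0},{"slide":[-7,0,0],"roll":0},{"slide":[-9,0,0],"roll":0},{"slide":[-9,0,0],"roll":0}]'
```

```text
[0.57  0.281 0.026] 0.82
[0.334 0.278 0.019] 0.31
[0.327 0.44  0.013] 1.36
[0.568 0.435 0.033] 0.31
[0.44973844 0.3583427  0.02282012]
time: 29.05
ee_pos: [0.5486, 0.1537, 0.1214]
eef_rot: [0.708, 0.016, -0.706, 0.01]
ft_force: [0.7, -0.0, -1.5]
width: 0.0109
```

```bash
python3 -m jog '[{"slide":[0,-1.5,0.7],"roll":0},{"slide":[0,-4,1.9],"roll":0},{"slide":[0,-6.5,3.1],"roll":0},{"slide":[0,-9,4.3],"roll":0},{"slide":[0,-11,5.2],"roll":0}]'; python3 -m jog '[{"slide":[0,-2.5,1.2],"roll":0},{"slide":[0,-5,2.4],"roll":0},{"slide":[0,-7,3.3],"roll":0},{"slide":[0,-8,3.7],"roll":0},{"slide":[0,-8,3.7],"roll":0}]'
```

```text
time: 29.47
ee_pos: [0.4909, 0.2635, 0.1216]
eef_rot: [0.708, 0.017, -0.706, 0.011]
ft_force: [-0.2, 0.7, -1.4]
width: 0.0112
time: 29.88
ee_pos: [0.4491, 0.3442, 0.1218]
eef_rot: [0.708, 0.018, -0.706, 0.012]
ft_force: [-0.6, -1.0, -1.1]
width: 0.0113
```

```bash
python3 -m jog '[{"slide":[2,-0.6,0],"roll":0},{"slide":[5,-0.9,0],"roll":0},{"slide":[8,-0.9,0],"roll":0},{"slide":[10,-0.9,0],"roll":0},{"slide":[10,-0.9,0],"roll":0}]'
python3 - <<'E'
from h import *
save("side11.png",r.camera("side"),(160,220,300,350),5);save("top11.png",r.camera("top"),(110,120,290,260),4)
E
```

```text
time: 30.3
ee_pos: [0.4475, 0.3502, 0.0171]
eef_rot: [-0.706, -0.016, 0.708, -0.013]
ft_force: [0.3, -1.1, -1.1]
width: 0.0113
```

View pics/side11.png

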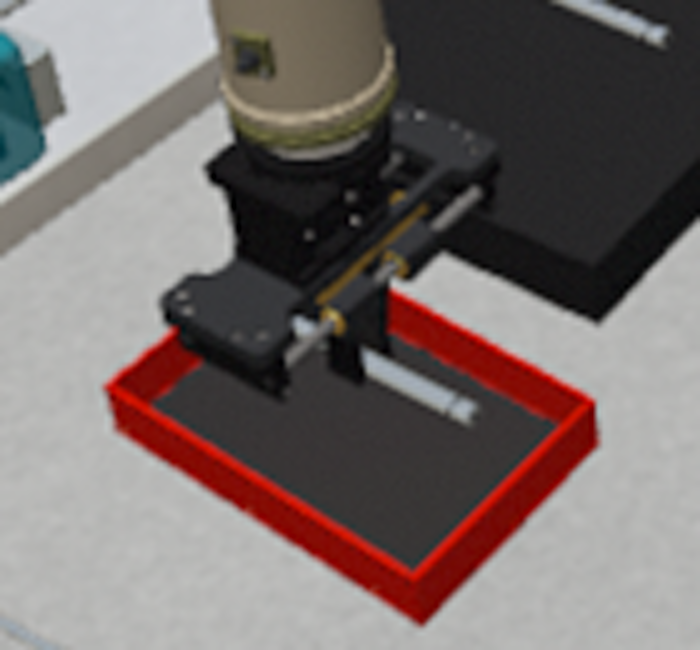

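View pics/top11.png

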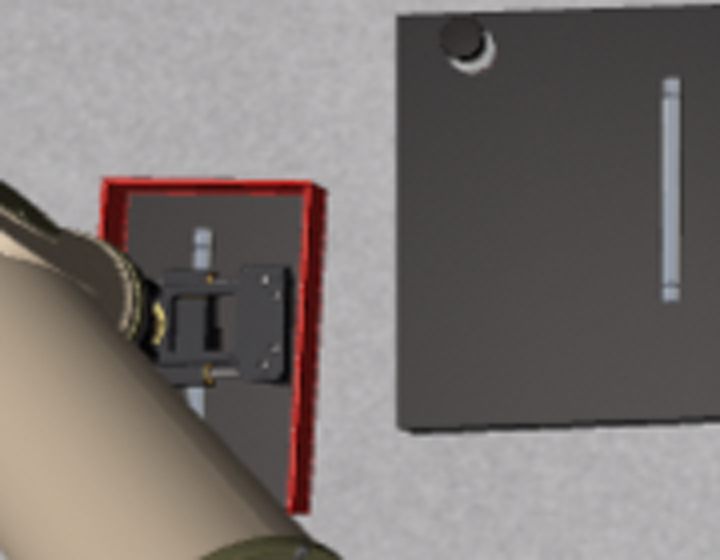

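Both views show the shaft hanging inside the tray walls (top about (160,190), side (240,297)). Lowering it.

```bash
python3 -m jog '[{"slide":[1,0,0],"roll":0},{"slide":[2.5,0,0],"roll":0},{"slide":[3.5,0,0],"roll":0},{"slide":[4,0,0],"roll":0},{"slide":[4,0,0],"roll":0}]'
```

```text
time: 30.82
ee_pos: [0.4493, 0.3527, -0.0189]
eef_rot: [0.707, 0.017, -0.707, 0.012]
ft_force: [-0.7, 0.1, -2.0]
width: 0.0111
```

```bash
python3 -m jog '[{"slide":[0.1,0,0],"roll":0},{"slide":[0.15,0,0],"roll":0},{"slide":[0.15,0,0],"roll":0}]'
```

```text
time: 31.07
ee_pos: [0.4496, 0.3529, -0.0199]
eef_rot: [0.707, 0.017, -0.707, 0.012]
ft_force: [-0.6, -0.4, -1.3]
width: 0.0109
```

```bash
python3 -m jog '[{"slide":[0.1,0,0],"roll":0},{"slide":[0.15,0,0],"roll":0},{"slide":[0.15,0,0],"roll":0}]'
```

```text
time: 31.32
ee_pos: [0.4496, 0.353, -0.0213]
eef_rot: [0.707, 0.017, -0.707, 0.012]
ft_force: [-0.3, 0.0, -2.0]
width: 0.0113
```

```bash
python3 -m jog '[{"slide":[0.2,0,0],"roll":0},{"slide":[0.4,0,0],"roll":0},{"slide":[0.4,0,0],"roll":0}]'
```

```text
time: 31.57
ee_pos: [0.4494, 0.3528, -0.0258]
eef_rot: [0.707, 0.017, -0.707, 0.012]
ft_force: [-0.1, 0.3, -2.1]
width: 0.0109
```

```bash
python3 -m jog '[{"slide":[0.1,0,0],"roll":0},{"slide":[0.2,0,0],"roll":0},{"slide":[0.2,0,0],"roll":0}]'
```

```text
time: 31.82
ee_pos: [0.4493, 0.3527, -0.0281]
eef_rot: [0.707, 0.017, -0.707, 0.012]
ft_force: [-0.6, -0.1, -1.1]
width: 0.0109
```

```bash
python3 -m jog '[{"slide":[0.1,0,0],"roll":0},{"slide":[0.15,0,0],"roll":0},{"slide":[0.15,0,0],"roll":0}]'
```

```text
time: 32.07
ee_pos: [0.4492, 0.3527, -0.0297]
eef_rot: [-0.707, -0.017, 0.707, -0.012]
ft_force: [-0.3, -0.1, -0.7]
width: 0.0111
```

```bash
python3 -m jog '[{"slide":[0.05,0,0],"roll":0},{"slide":[0.08,0,0],"roll":0},{"slide":[0.08,0,0],"roll":0}]'
```

```text
time: 32.32
ee_pos: [0.4493, 0.3527, -0.0301]
eef_rot: [0.707, 0.017, -0.707, 0.012]
ft_force: [-2.2, -1.5, 5.1]
width: 0.0108
```

```bash
python3 -m jog '[{"slide":[0,0,0],"roll":0},{"slide":[0,0,0],"roll":0},{"slide":[0,0,0],"roll":0},{"slide":[0,0,0],"roll":0},{"slide":[0,0,0],"roll":0}]' 0.55 20
```

```text
time: 32.73
ee_pos: [0.4493, 0.3528, -0.0301]
eef_rot: [0.707, 0.017, -0.707, 0.012]
ft_force: [-0.4, -1.0, 0.6]
width: 0.035
```

```bash
python3 -m jog '[{"slide":[-0.3,0,0],"roll":0},{"slide":[-1,0,0],"roll":0},{"slide":[-3,0,0],"roll":0},{"slide":[-6,0,0],"roll":0},{"slide":[-9,0,0],"roll":0}]'; python3 -m jog '[{"slide":[-3,3,0],"roll":0},{"slide":[-5,6.5,0],"roll":0},{"slide":[-6,10,0],"roll":0},{"slide":[-6,13.5,0],"roll":0},{"slide":[-6,17,0],"roll":0}]';python3 -m jog '[{"slide":[0,4,0],"roll":0},{"slide":[0,8,0],"roll":0},{"slide":[0,12,0],"roll":0},{"slide":[0,12,0],"roll":0},{"slide":[0,12,0],"roll":0}]'
python3 - <<'E'
from h import *
a=r.camera("side");b=r.camera("top");cv2.imwrite("pics/side12.png",a[:,:,::-1]);cv2.imwrite("pics/top12.png",b[:,:,::-1])
E
```

```text
time: 33.15
ee_pos: [0.4487, 0.3518, 0.061]
eef_rot: [-0.707, -0.017, 0.707, -0.012]
ft_force: [0.6, 0.4, 0.8]
width: 0.0389
time: 33.57
ee_pos: [0.4563, 0.1803, 0.1215]
eef_rot: [0.708, 0.017, -0.706, 0.012]
ft_force: [0.8, -0.2, -0.1]
width: 0.0391
time: 33.98
ee_pos: [0.4615, 0.0582, 0.1213]
eef_rot: [0.708, 0.016, -0.706, 0.011]
ft_force: [0.4, -0.0, 0.6]
width: 0.0392
```

View pics/top12.png

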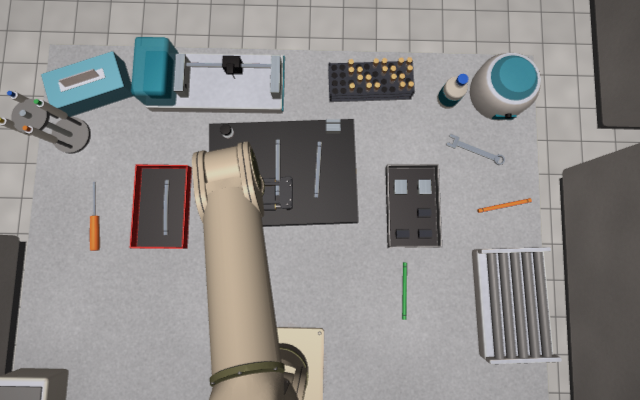

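View pics/side12.png

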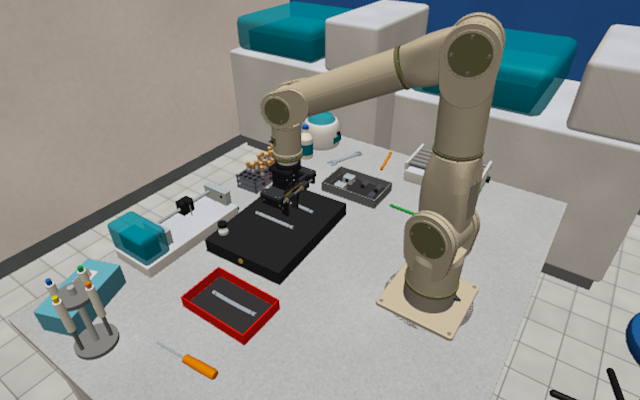

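Top: the bowed shaft lies in the red tray at (166,207) and the straight ones on the plate at (278,167) and (318,170), with the oil jar (227,131) and V-block (333,126) in place. The hand is clear. One last height check, then I hand it in.

```bash
python3 - <<'E'
from h import *
g=cv2.imread("pics/top12.png",0);h=cv2.imread("pics/side12.png",0)
def cen(g,b):
    u0,u1,v0,v1=b;p=np.argwhere(g[v0:v1,u0:u1]>100)[:,::-1]+[u0,v0];return p.mean(0),len(p)
a,n=cen(g,(155,178,175,242));b,m=cen(h,(205,262,287,318));print(a,n,b,m)
x,e=tri(a,b);print("tray shaft",x.round(4),e.round(2))
s=r.read_state();print(s["time"],s["ft_force"])
r.close_job()
E
```

```text
[165.17674419 207.06511628] 215 [234.75641026 301.7991453 ] 234
tray shaft [0.4473 0.3487 0.0142] 0.95
34.0833 [ 0.13741641  0.83512655 -0.59711705]
the job is handed in; nothing more can be done
```

I rolled all three shafts, found the left one to be bent, laid it in the red tray and handed the job in at about 34 s. I get no verdict back.

- **Rolling:** measured in the top camera, the left shaft moved about 41 mm, the middle 34 mm and the right 33 mm, each with a light touch of 3–10 N. The middle and right shafts gave the same flat height profile on both strokes. The left one rose about 1.7 mm near three quarters of a turn, and it also looked bowed in the first picture.
- **Placing:** I gripped the left shaft and lowered it until it touched the tray floor at about 5 N before letting go.

**Last checks:**
- The bent shaft is inside the tray at about (0.447, 0.349, 0.014). The height is about 4 mm above what I expected for a shaft on the floor; I put that down to a rough side-view measurement (1 px residual), because I felt it touch down.
- Both straight shafts lie on the plate.
- The V-block and oil jar look unmoved.
- The hand is clear and the measured force is near zero.

**Disagreements:**
- The real fingertips stand about 36 mm higher than the reported TCP position. I found this by sight and touch and corrected for it.
- Where I came down too far to one side of a shaft, the finger missed it a few times. I moved over and tried again, with no harm done.

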